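# Fit the self-ejecting key to a lathe chuck, tighten the jaws and keep the key pressed in

### The arm

A 7-joint arm with a two-finger parallel gripper is mounted at the origin on the work surface. World frame = base frame: x ahead of the robot, y to its left, z up, the work surface at z = 0. Lengths are in m, angles in rad, forces in N, time in s.
With the tool pointing down it reaches from about 0.35 to 0.9 m from the base axis. Payload 7.2 kg.
Tool frame: the origin (TCP) lies midway between the tips of the shut fingers; the grasp point (between the pads) lies 19 mm behind it; z points along the fingers, x is the direction in which the jaws open and shut, and the axes are right-handed (so a half turn about z gives the same grasp; the last joint's range is limited). The gripper opens to 85 mm and grips with 20 to 120 N. Pads are 22 mm wide; open, the fingers measure 114 mm over their backs; the gripper's body (76 mm by 85 mm) begins 54 mm behind the grasp point. The pads swing forward as they close: fully open they stand 13 mm farther back than shut.
Start: joints at [-1.367, 0.411, -0.013, 1.596, 0.006, 1.134, -0.082], TCP at [0.168, 0.602, 0.198] pointing down, gripper open.
Joint ranges: [-2.95, 2.95], [-0.29, 1.99], [-1.47, 1.44], [0.14, 2.54], [-1.03, 4.17], [0.13, 1.85], [-2.86, 2.86]. Speed limits (rad/s): [2.39, 2.39, 3.01, 3.01, 3.14, 3.14, 3.14].

### API

Orientations are given as a unit quaternion [w, x, y, z].
In Python, from plant import status, camera, calibration, workorder gives the robot as it stands. The module is installed in compiled form; this text tells all that it offers.
- The arm moves only by the shell command python3 -m jog 'ROWS' [FORCE]. ROWS is JSON, a list of rows, each a list of 7 numbers: the closure, from 0 (fully open) to 1 (shut), then the shift along the tool's x, y, z in m, then the turn, a rotation vector about the tool's x, y, z in rad. In form: [[gripper, dx, dy, dz, wx, wy, wz], ...]. A call has 1 to 12 rows; each row shifts and turns the commanded pose from where the row before left it, along the tool's axes as they then stand; what a row does not reach is not made up. A row lasts 1/10 s, in which the tool goes at most 50 mm and 8.59 degrees, less where a joint would pass 70% of its speed; a pose out of reach is approached as far as the arm can. A call with a gripper value outside its range is refused whole. The fingers move at their own pace and stop on an object; FORCE is the grip in N (left out, the last holds). Time passes only in rows, so rows that do not move let the fingers close. It gives the time, the measured TCP pose, the force and the opening at its end, in the units of the state.
- status.sense(): the state, without advancing time (a new reading comes with each control period).
- camera(name): name is "scene" or "top"; returns the picture (400x640x3 uint8, red, green, blue); there is no depth.
- calibration(name): a dict with "mtx" (3x3 intrinsics, pixels), "eye" and "orientation" of the camera in the world. Camera axes: x right, y down, z forward; pixel columns grow to the right and rows downward; lengths in m; the calibration is good to about 2 mm. A picture is of the moment at which its call begins. calibration takes no time and is no camera call.
- workorder.close_job(): hands the job in, once; it reports no verdict.
The state is a dict: "clock": time; "q": joint angles; "qvel": joint speeds; "joint_torque": joint torques, N m; "eef_pos": TCP position; "orientation": TCP orientation; "ft_force": force on the tool from outside, world axes, zero at the start; "wrist_torque": the same for the moment, N m; "opening": finger opening in m.
Only numpy, scipy, OpenCV 4.12 (cv2) and the standard library are available. Lean on these libraries where they do the work, as an engineer would, in place of code of your own. Each camera call takes 0.05 s, during which the arm holds its last target.

### The job

Take the T-handled chuck key out of its wooden block and fit it upright into the socket on top of the lathe chuck: turn it until its square meshes with the socket, then push it fully home against its spring collar. Keeping it pushed down, turn it clockwise (seen from above) until the jaws come up tight on the blank, and finish there with the key still gripped and pressed fully home: do not let go. Leave the other things on the bench where they are.

Things in the scene. Friction and masses are not known exactly. Their poses are not given: they have to be found in the camera images.
- key_bar (a point): centre of the T bar of the loose chuck key (steel, 0.23 kg, starts upright): a dark flat-sided bar, 90 mm long along this frame's x, 14 mm wide and high, red ends. z points up the 12 mm stem. Below this point: flange 24 mm across at 30 to 34 mm; red spring collar 24 mm across, lower face at 70 mm when free; 10 mm square, flats parallel to x and y, down to 74 mm; round pilot to 78 mm
- key_tip (a point): tip of the key's pilot (a cone, 9 narrowing to 4.4 mm, 4 mm long) on the key's axis, 78 mm below the bar's centre; same axes as key_bar. The free collar's face is 8 mm above the tip; its spring yields from 5 N and takes 12 N at its full 10 mm of travel, where it stops hard: home is with the tip 18 mm inside the socket. Let go, the spring pushes the key back up
- block_hole (a point): mouth of the 17 mm round hole in the fixed wooden block (70 x 160 mm, long side along this frame's y, top 45 mm above the bench) in which the key stands at the start, collar on the block's top, tip 8 mm down the hole; lift it straight up. Lathe centres standing in the block to either side reach 30 mm above its top
- socket (a point): centre of the mouth of the key socket, facing up on top of the locked four-jaw lathe chuck (95 mm across), 226 mm above the bench: a square hole 11.4 mm wide (14.4 at its chamfered mouth), 22 mm deep, in a dark round pinion head 24 mm across. This frame's x and y are parallel to the hole's flats and turn with it. Headstock (246 mm high) 60 mm to +y; blank, tool rest, tailstock to -y
- chuck_pinion (a joint): turn of the socket pinion in rad, growing clockwise seen from above; it starts between 0.4 and 1.0, and stops hard at 1.5, where the jaws are tight. It turns stiffly (0.18 N m) and stays where it is left
- gouge: bystander: loose turning tool lying on the bench, 410 mm, dark wooden handle
- scraper: bystander: loose turning tool lying on the bench, 410 mm, mid-brown wooden handle
- tape: bystander: loose yellow tape measure, 74 x 40 x 66 mm
- wax: bystander: loose jar of wax, 72 mm across, 62 mm high
- cork_block: bystander: loose cork sanding block, 110 x 65 x 38 mm
- mallet: bystander: loose wooden carver's mallet standing on its head, 84 mm across, 188 mm high
- square: bystander: loose combination square lying flat, 300 mm steel rule with a blue head
- blank: bystander: loose wooden turning blank standing on end, 62 x 62 x 120 mm
Not all that is in view belongs to the job. What is shaped like the part that bears key_bar but pink is not meant. Leave any pink look-alike of the part that bears block_hole alone.

How it is judged:
On the way, in this order (a step that is already met when the one before it is completed fails the run):
1. the key is lifted clear of its block (z of key_tip in the frame of block_hole above 0.02 m and contact force between the fingers and key above 1 N), for 0.2 s.
2. the key stands upright in the socket, meshed and pushed fully home (z of key_tip in the frame of socket below -0.0155 m and horizontal distance between key_tip and socket below 0.003 m and angle between the z axis of key_tip and the z axis of socket, either way round below 0.12 rad), for 0.2 s.
At the end, for the whole second after the job is handed in: the key's tip is at least 15.5 mm inside the chuck's socket (18 mm is home), within 3 mm of its axis and 0.12 rad of upright, the pinion is turned clockwise to its stop (1.5 rad, at least 1.42), and the fingers still hold the key and keep it pressed in against its spring (all of step 2 and value of joint chuck_pinion above 1.42 rad and contact force between the fingers and key above 2 N); the arm keeps its last pose, push and grip.
It fails at once if a bystander on the bench is pushed more than 30 mm (distance of any of gouge, scraper, tape, wax, cork_block, mallet, square, blank from where it was at the start of the episode above 0.03 m).
It also fails if it takes over 58 s, if anything falls off the work surface, if the arm or the gripper's body presses on something with over 40 N, if the wrist force passes 120 N, or if a joint passes its speed limit or range.

## Working session

There is one attempt and no reset: what is moved stays moved. The work goes in short steps, Python scripts to look and compute and a shell command to move; the robot and the scene stay as the last step left them, time stands still between calls to the robot, and variables do not carry over. Pictures are saved under pics/ and viewed, and the job is handed in when it is done.

```bash
mkdir -p pics; python3 - <<'E'
from plant import status, camera, calibration
import cv2,numpy as np
for n in("scene","top"):
    im=camera(n); cv2.imwrite(f"pics/{n}0.png",im[:,:,::-1]); c=calibration(n); print(n,c)
s=status.sense(); print(s)
E
```

```text
scene {'mtx': array([[479.84458915,   0.        , 322.95100675],
       [  0.        , 479.84458915, 198.69790581],
       [  0.        ,   0.        ,   1.        ]]), 'eye': array([ 1.33581843, -0.21391687,  1.23199825]), 'orientation': array([-0.26969095,  0.7318231 ,  0.58581007, -0.22029142])}
top {'mtx': array([[375.56443042,   0.        , 316.2828665 ],
       [  0.        , 375.56443042, 205.02966404],
       [  0.        ,   0.        ,   1.        ]]), 'eye': array([ 0.33137343, -0.03143827,  1.40615916]), 'orientation': array([ 0.03223719, -0.69627699,  0.71660916, -0.02510827])}
{'clock': 0.1, 'q': array([-1.36720122,  0.41186224, -0.01269371,  1.5969635 ,  0.00558175,
        1.13431755, -0.08216888]), 'qvel': array([ 0.00063246, -0.00302155, -0.00079499, -0.0026083 ,  0.00034059,
        0.00054605, -0.00036723]), 'joint_torque': array([ 1.90163293e-03, -6.01825118e+01,  6.83814995e-01, -3.00087082e+01,
        1.40673778e-02,  6.43714578e-03, -2.11097444e-05]), 'eef_pos': array([0.16769755, 0.60155609, 0.19750964]), 'orientation': array([ 4.96244185e-04,  7.96376369e-01,  6.04800881e-01, -5.72495140e-04]), 'ft_force': array([ 0.08346725, -0.44460984, -0.48088877]), 'wrist_torque': array([0.00837573, 0.04446983, 0.01854727]), 'opening': 0.08535884441887542}
```

View pics/scene0.png

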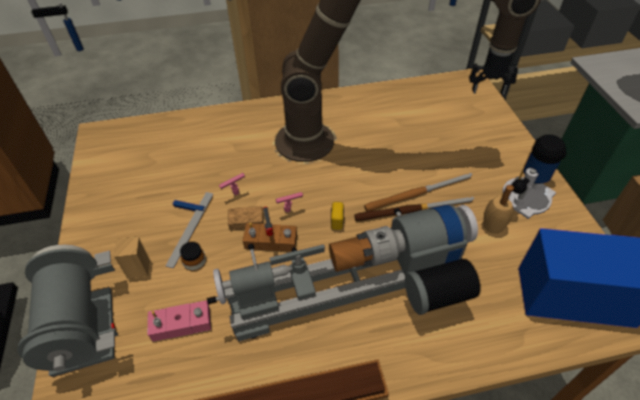

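View pics/top0.png

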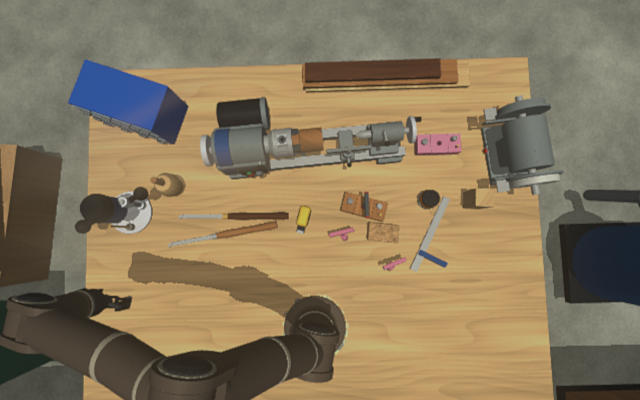

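The top view shows the real (brown) block at about (364,206) with the key's bar at (367,203). The chuck with its pinion head is at about (281,139). The pink block at (438,143) and the pink keys at (342,233) and (392,262) are decoys. I'll zoom in.

```bash
cat > h.py <<'E'
import cv2,numpy as np
from plant import calibration
from scipy.spatial.transform import Rotation as R
def cam(n):
    c=calibration(n);q=c["orientation"];return c["mtx"],c["eye"],R.from_quat([q[1],q[2],q[3],q[0]]).as_matrix()
def ray(n,p,):
    K,e,M=cam(n);d=M@np.linalg.solve(K,[p[0],p[1],1.]);return e,d/np.linalg.norm(d)
def onz(n,p,z):
    e,d=ray(n,p);return e+d*(z-e[2])/d[2]
def proj(n,X):
    K,e,M=cam(n);c=K@(M.T@(np.array(X)-e));return c[:2]/c[2]
def two(p,q):
    e,d=ray("top",p);f,g=ray("scene",q)
    t=np.linalg.lstsq(np.c_[d,-g],f-e,rcond=None)[0];a=e+d*t[0];b=f+g*t[1];return (a+b)/2,np.linalg.norm(a-b)
def crop(im,x0,y0,w,h,s,name):
    cv2.imwrite(name,cv2.resize(im[y0:y0+h,x0:x0+w,::-1],None,fx=s,fy=s,interpolation=cv2.INTER_CUBIC))
E
python3 - <<'E'
from h import *
t=cv2.imread("pics/top0.png")[:,:,::-1];s=cv2.imread("pics/scene0.png")[:,:,::-1]
crop(t,330,180,80,60,10,"pics/tk.png");crop(t,255,110,80,60,10,"pics/tc.png")
crop(s,230,195,80,60,10,"pics/sk.png");crop(s,335,195,100,75,8,"pics/sc.png")
print(onz("top",(367,203),.129),onz("top",(281,139),.226))
E
```

```text
[ 0.43726904 -0.19302008  0.129     ] [0.6428222  0.08603406 0.226     ]
```

View pics/tk.png

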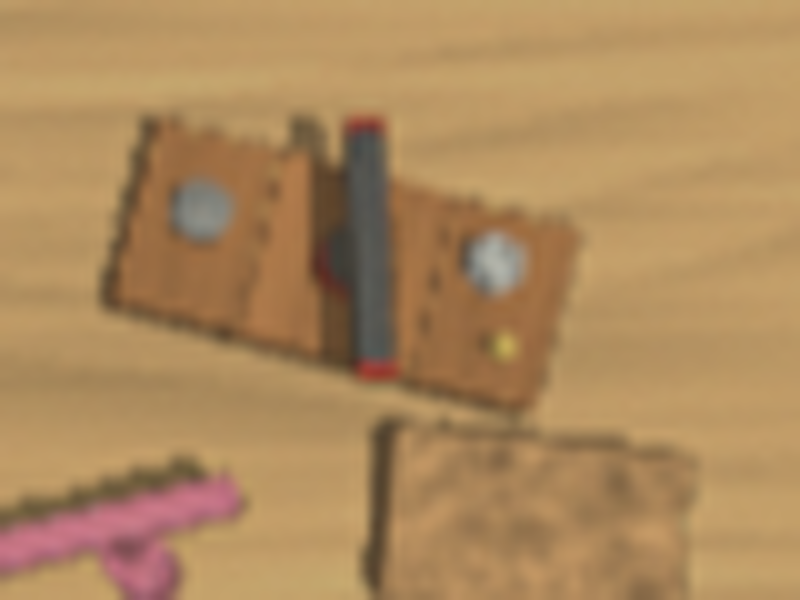

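View pics/tc.png

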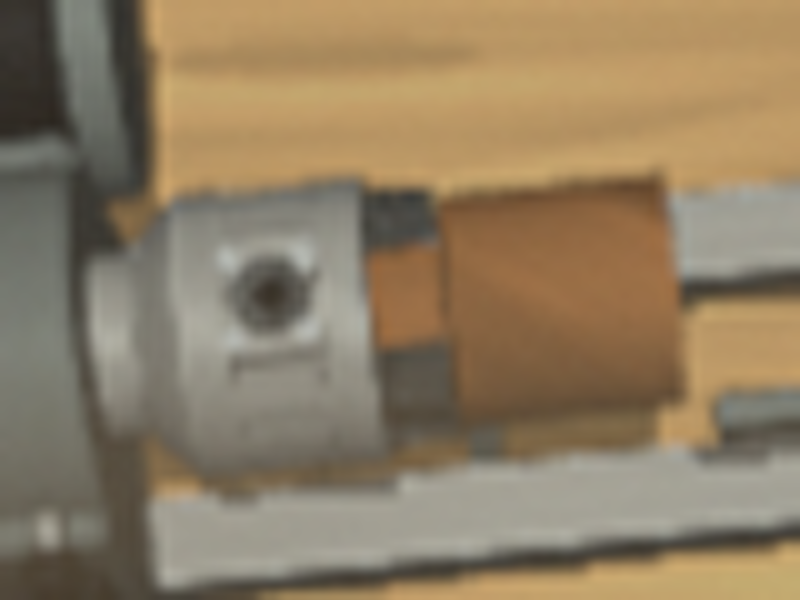

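View pics/sk.png

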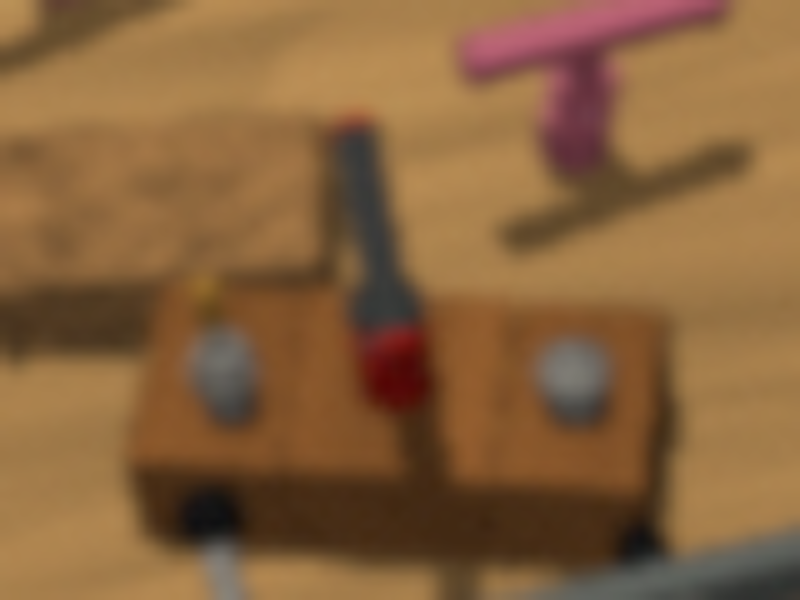

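View pics/sc.png

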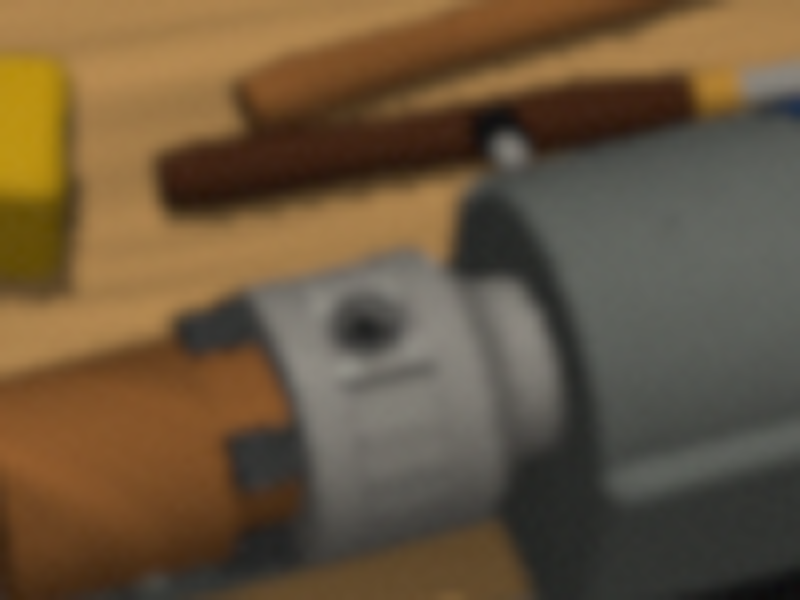

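```bash
python3 - <<'E'
from h import *
t=cv2.imread("pics/top0.png");s=cv2.imread("pics/scene0.png")
def red(im,x0,y0,x1,y1):
    h=cv2.cvtColor(im,cv2.COLOR_BGR2HSV);m=((h[...,0]<6)|(h[...,0]>174))&(h[...,1]>150)&(h[...,2]>60)
    k=np.zeros_like(m);k[y0:y1,x0:x1]=1;m=(m&k).astype(np.uint8)
    n,l,st,c=cv2.connectedComponentsWithStats(m)
    for i in range(1,n):print(st[i],c[i].round(2))
print("top");red(t,355,185,375,225);print("scene");red(s,255,200,285,240)
# bar in top: dark grey mask
h=cv2.cvtColor(t,cv2.COLOR_BGR2HSV)
b=t.astype(int);m=((b.max(2)-b.min(2)<25)&(b.max(2)<115)).astype(np.uint8);k=np.zeros_like(m);k[191:218,364:371]=1;m&=k
for r in range(191,218):
    x=np.where(m[r])[0]
    if len(x):print(r,x.min(),x.max(),end="; ")
up=np.array([366/10+330-.45,118/10+180-.45]);lo=np.array([377.5/10+330-.45,377/10+180-.45])
P=onz("top",up,.122);Q=onz("top",lo,.122);print("\nbar",P,Q,np.linalg.norm(P-Q),(P+Q)/2,np.degrees(np.arctan2(*(P-Q)[1::-1])))
pt=np.array([(268)/10+255-.45,292/10+110-.45]);ps=np.array([367/8+335-.45,322/8+195-.45])
print("socket",onz("top",pt,.226),onz("scene",ps,.226),two(pt,ps))
for p in [(167,110),(575,232),(528,412),(120,303)]:
    print("blk",onz("top",np.array(p)/10+[329.55,179.55],.045))
E
```

```text
top
[365 192   1   1   1] [365. 192.]
[362 207   1   1   1] [362. 207.]
[367 217   2   1   2] [367.5 217. ]
scene
[266 228   7   8  40] [268.92 231.25]
193 366 366; 194 365 367; 195 365 367; 196 365 367; 197 364 367; 198 365 367; 199 365 367; 200 365 367; 201 365 367; 202 364 368; 203 364 368; 204 364 368; 205 364 368; 206 364 368; 207 364 368; 208 365 368; 209 365 368; 210 365 368; 211 365 368; 212 365 368; 213 365 368; 214 365 368; 215 365 368; 
bar [ 0.47808155 -0.19256659  0.122     ] [ 0.38898838 -0.19301207  0.122     ] 0.08909428475315799 [ 0.43353496 -0.19278933  0.122     ] 0.28648666292158614
socket [0.64360178 0.08489571 0.226     ] [0.64191907 0.08626363 0.226     ] (array([0.64320767, 0.08518743, 0.22793934]), np.float64(0.00098293558772627))
blk [ 0.49195713 -0.12995162  0.045     ]
blk [ 0.44301509 -0.27633785  0.045     ]
blk [ 0.37821556 -0.25653599  0.045     ]
blk [ 0.42199647 -0.11046158  0.045     ]
```

The numbers agree: the bar measures 89 mm at (0.4335, -0.193), which matches the block's centre, with yaw about 0°. The socket is at about (0.643, 0.0855). I'll raise the arm and travel.

```bash
python3 -m jog '[[0,0,0,-0.04,0,0,0],[0,0,0,-0.04,0,0,0],[0,0,0,-0.04,0,0,0],[0,0,0,-0.04,0,0,0],[0,0,0.045,0,0,0,0],[0,0,0.045,0,0,0,0],[0,0,0.045,0,0,0,0],[0,0,0.045,0,0,0,0],[0,0,0.045,0,0,0,0],[0,-0.045,0,0,0,0,0],[0,-0.045,0,0,0,0,0],[0,-0.045,0,0,0,0,0]]'; python3 -c "
from plant import status;print(status.sense()['q'].round(3))"
```

```text
clock: 1.3
eef_pos: [0.3482, 0.4098, 0.3568]
orientation: [0.0, 0.797, 0.604, -0.001]
ft_force: [0.2, 0.2, 0.4]
opening: 0.0851
[-1.036  0.165  0.094  1.563 -0.015  1.417  0.357]
```

```bash
python3 -m jog '[[0,0,0,0,0,0,-0.139],[0,0,0,0,0,0,-0.139],[0,-0.048,0.008,0,0,0,0],[0,-0.048,0.008,0,0,0,0],[0,-0.048,0.008,0,0,0,0],[0,-0.048,0.008,0,0,0,0],[0,-0.048,0.008,0,0,0,0],[0,-0.048,0.008,0,0,0,0],[0,-0.048,0.008,0,0,0,0],[0,-0.048,0.008,0,0,0,0],[0,-0.048,0.008,0,0,0,0],[0,-0.048,0.008,0,0,0,0]]'; python3 -c "
from plant import status;print(status.sense()['q'].round(3))"
```

```text
clock: 2.5
eef_pos: [0.4309, -0.0699, 0.3583]
orientation: [-0.0, 0.705, 0.709, 0.0]
ft_force: [0.9, 0.4, -0.4]
opening: 0.0854
[-0.547 -0.067  0.571  1.791  0.036  1.406  1.594]
```

```bash
python3 -m jog '[[0,-0.04,0.0,0,0,0,0],[0,-0.04,0.0,0,0,0,0],[0,-0.04,0.0,0,0,0,0],[0,0,0,-0.0,0,0,0],[0,0,0,0,0,0,0]]'; python3 - <<'E'
from h import *
from plant import status,camera
print(status.sense()['q'].round(3),status.sense()['orientation'],status.sense()['eef_pos'])
im=camera("scene");crop(im,200,160,130,97,6,"pics/s1.png")
im=camera("top");crop(im,320,160,100,75,8,"pics/t1.png")
E
```

```text
clock: 3.0
eef_pos: [0.4316, -0.1885, 0.358]
orientation: [-0.0, 0.706, 0.708, -0.0]
ft_force: [0.6, 0.4, -0.5]
opening: 0.0849
[-0.414  0.01   0.746  1.733 -0.007  1.402  1.908] [-3.10097910e-04  7.05736868e-01  7.08473950e-01 -1.97058691e-04] [ 0.43161199 -0.18846695  0.35798656]
```

View pics/s1.png

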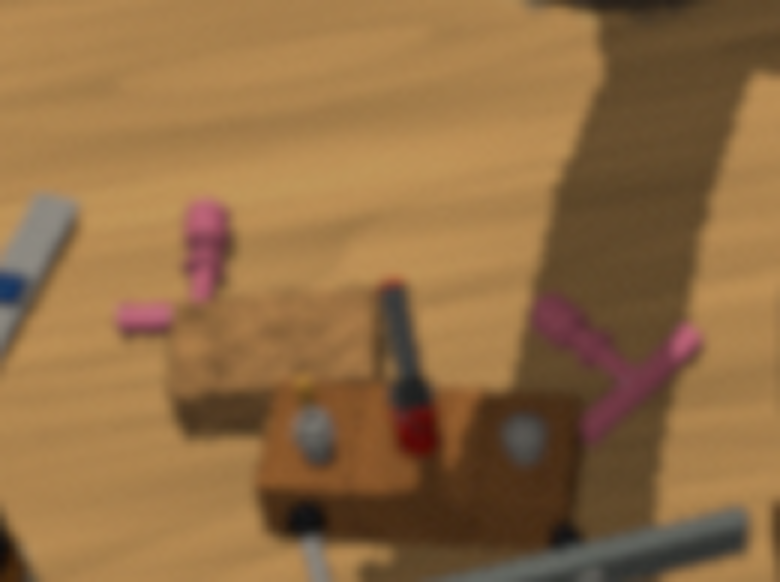

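The pink keys toppled on their own; the real key still stands. I'll correct the offset and descend.

```bash
python3 -m jog '[[0,-0.0045,0.002,0.03,0,0,0],[0,0,0,0.04,0,0,0],[0,0,0,0.04,0,0,0],[0,0,0,0.04,0,0,0],[0,0,0,0.04,0,0,0],[0,0,0,0.03,0,0,0],[0,0,0,0.02,0,0,0],[0,0,0,0.02,0,0,0],[0,0,0,0.0,0,0,0],[0,0,0,0,0,0,0]]'; python3 - <<'E'
from h import *
from plant import status,camera
print(status.sense()['q'].round(3),status.sense()['orientation'],status.sense()['eef_pos'])
im=camera("scene");crop(im,220,170,100,75,8,"pics/s2.png")
E
```

```text
clock: 4.1
eef_pos: [0.4342, -0.1916, 0.0985]
orientation: [-0.0, 0.704, 0.71, -0.0]
ft_force: [-0.6, -0.5, 0.9]
opening: 0.0854
[-0.262  0.33   0.706  2.095 -0.293  0.814  2.199] [-4.06170826e-04  7.04439972e-01  7.09763437e-01 -1.54398779e-04] [ 0.43417884 -0.19155888  0.09845555]
```

View pics/s2.png

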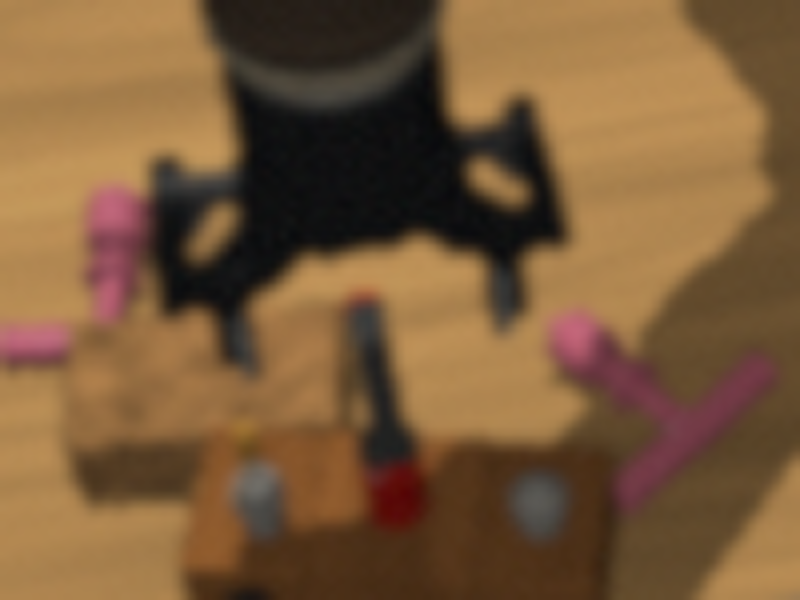

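```bash
python3 -m jog '[[0,-0.001,0,0.0025,0,0,0],[0.5,0,0,0,0,0,0],[1,0,0,0,0,0,0],[1,0,0,0,0,0,0],[1,0,0,0,0,0,0],[1,0,0,0,0,0,0],[1,0,0,0,0,0,0],[1,0,0,0,0,0,0]]' 90; python3 - <<'E'
from h import *
from plant import status,camera
im=camera("scene");crop(im,220,170,100,75,8,"pics/s3.png")
E
```

```text
clock: 4.95
eef_pos: [0.434, -0.1934, 0.0958]
orientation: [-0.0, 0.705, 0.709, -0.0]
ft_force: [-0.4, -0.7, -0.1]
opening: -0.0004
```

View pics/s3.png

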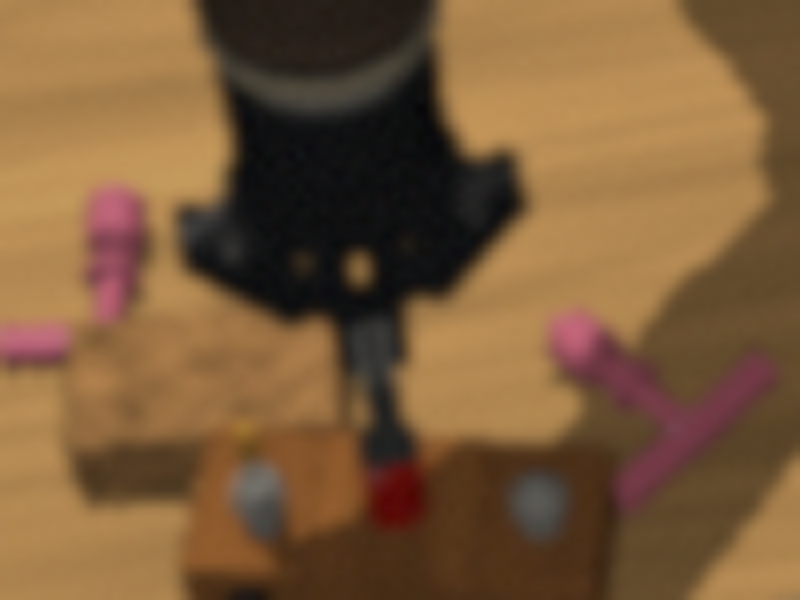

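```bash
python3 - <<'E'
from h import *
from plant import camera,status
for n,X in [("bar-",(.389,-.193,.122)),("bar+",(.4785,-.193,.115)),("c",(.4335,-.193,.115)),("collar",(.4335,-.193,.05)),("tcp",status.sense()["eef_pos"])]:
    p=proj("scene",X);print(n,p.round(1),((p-[220,170])*8).round(), proj("top",X).round(1))
im=camera("top");crop(im,320,160,100,75,8,"pics/t3.png")
E
```

```text
bar- [264.1 205.9] [353. 287.] [367.3 217.2]
bar+ [268.6 230.5] [389. 484.] [366.  191.5]
c [266.4 218.6] [372. 389.] [366.5 204.4]
collar [268.5 231.8] [388. 494.] [364.3 205.9]
tcp [267.  222.8] [376. 422.] [366.  204.7]
```

View pics/t3.png

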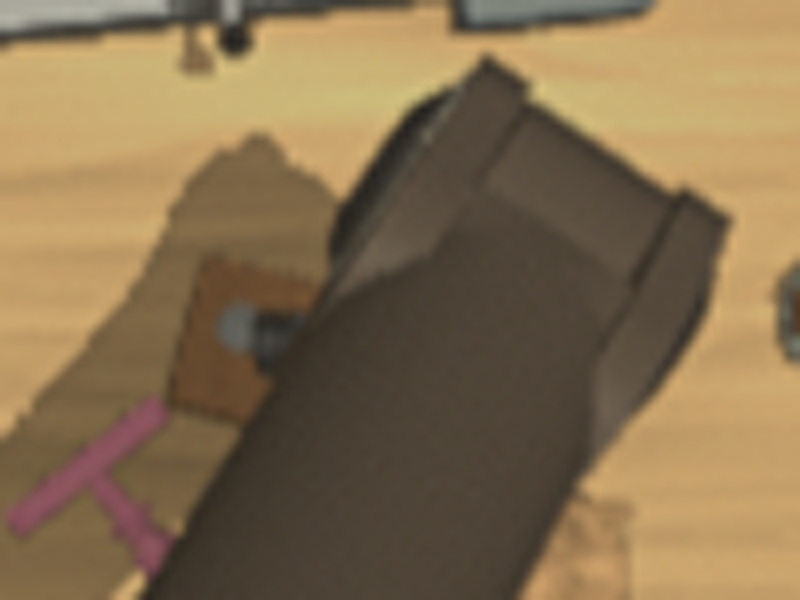

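The fingers shut to zero, so they missed the bar. The fingertips show about 5 px higher than the reported TCP should. I'll check the TCP against the start pictures.

```bash
python3 - <<'E'
from h import *
from plant import camera,status
t=cv2.imread("pics/top0.png")[:,:,::-1];s=cv2.imread("pics/scene0.png")[:,:,::-1]
P=np.array([.1677,.6016,.1975]);u=np.array([.268,.963,0])
for n,o,(im) in (("top",(80,270),t),("scene",(460,50),s)):
    im=im.copy()[o[1]:o[1]+60,o[0]:o[0]+80]
    im=cv2.resize(im,None,fx=10,fy=10,interpolation=cv2.INTER_CUBIC)
    for d,c in ((P,(255,0,0)),(P+[0,0,.013]+.0425*u,(0,255,0)),(P+[0,0,.013]-.0425*u,(0,255,0))):
        p=(proj(n,d)-o)*10+4.5;print(n,p);cv2.circle(im,tuple(int(v) for v in p),6,c,2)
    cv2.imwrite(f"pics/{n}_g0.png",im[:,:,::-1])
E
```

```text
top [439.1852212 231.0217819]
top [289.10228895 204.13824706]
top [546.42256335 270.48438076]
scene [241.92381465 542.24970826]
scene [377.99403931 515.04249733]
scene [125.03697635 508.06239517]
```

View pics/top_g0.png

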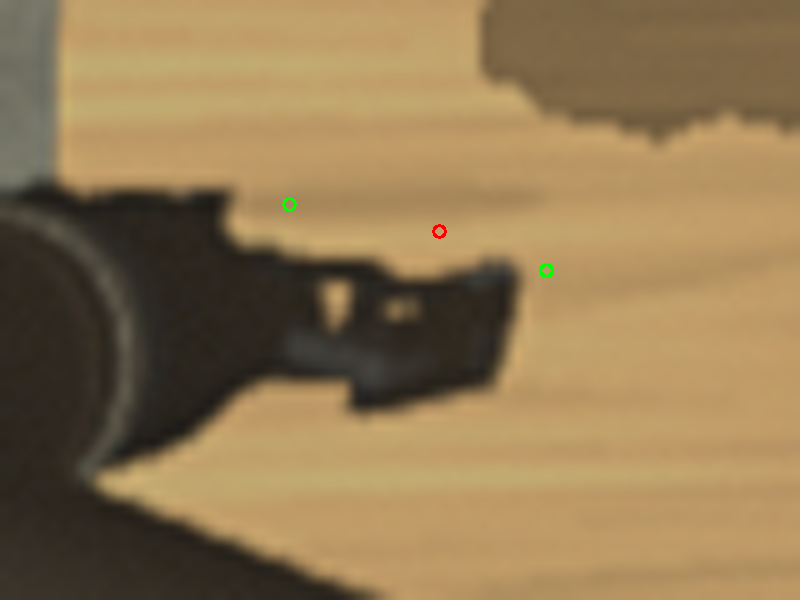

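View pics/scene_g0.png

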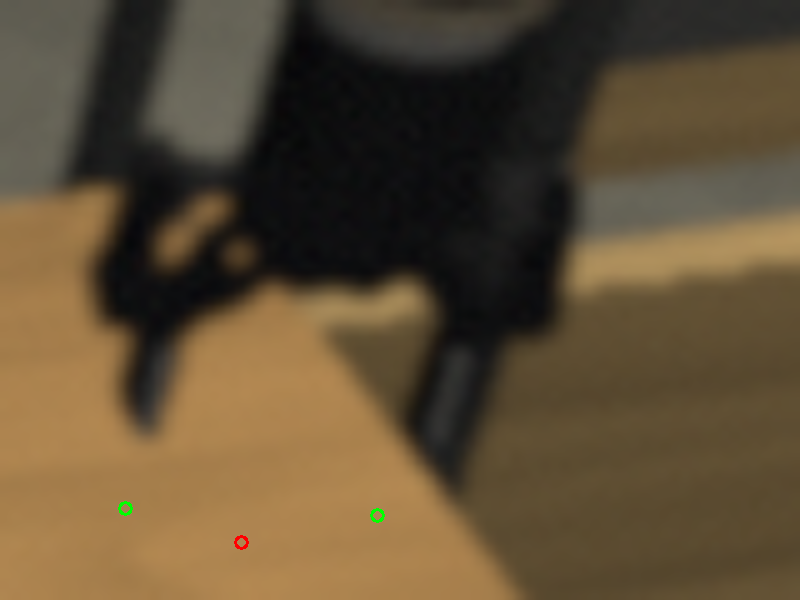

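```bash
python3 - <<'E'
from h import *
from plant import camera,status
s=status.sense();print({k:np.round(v,3) for k,v in s.items()})
for X in [(0,0,0),(0,0,.1)]:print(proj("top",X),proj("scene",X))
# bench plane check: block corners & block size via scene
im=cv2.imread("pics/top0.png")[:,:,::-1];crop(im,265,280,100,75,8,"pics/tb.png")
im=cv2.imread("pics/scene0.png")[:,:,::-1];crop(im,255,100,100,75,8,"pics/sb.png")
E
```

```text
{'clock': np.float64(5.05), 'q': array([-0.256,  0.335,  0.704,  2.097, -0.299,  0.808,  2.206]), 'qvel': array([ 0.001,  0.001,  0.   , -0.001, -0.001, -0.001, -0.001]), 'joint_torque': array([ 0.0000e+00, -3.8580e+01,  6.6270e+00, -2.2844e+01,  1.2000e-02,
        2.0000e-03, -0.0000e+00]), 'eef_pos': array([ 0.434, -0.193,  0.096]), 'orientation': array([-0.   ,  0.705,  0.709, -0.   ]), 'ft_force': array([0.106, 1.13 , 0.454]), 'wrist_torque': array([ 0.009, -0.036,  0.035]), 'opening': np.float64(0.0)}
[314.57913756 326.53203178] [303.77316632 140.98517367]
[314.11498798 333.64646346] [302.76002747 120.46338445]
```

View pics/tb.png

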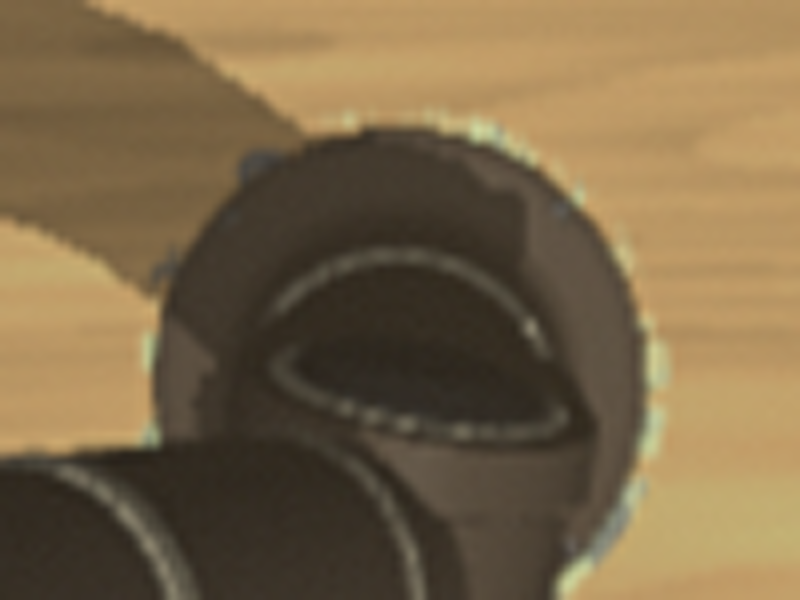

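View pics/sb.png

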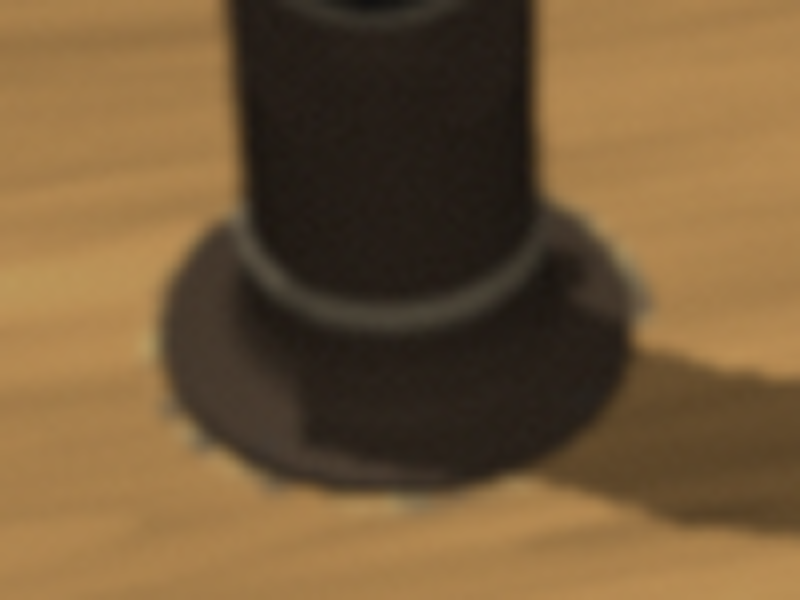

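```bash
python3 - <<'E'
from h import *
def px(c,o,s):return np.array(o)+np.array(c)/s-.45
print(two(px((503,325),(80,270),10),px((147,428),(460,50),10)), "expected",np.array([.1677,.6016,.2105])-.0425*np.array([.268,.963,0]))
E
```

```text
(array([0.14380054, 0.56586304, 0.23269541]), np.float64(0.005310556754030698)) expected [0.15631   0.5606725 0.2105   ]
```

The cameras agree with the robot's base, but the actual fingertips stand about 20–25 mm higher than the reported TCP. They therefore closed just above the bar. I'll measure this by touch, lowering the shut fingers gently onto the bar top (z = 0.122).

```bash
for i in 1; do python3 -m jog '[[1,0,0,0.001,0,0,0],[1,0,0,0.001,0,0,0]]'; done; python3 -m jog '[[1,0,0,0.001,0,0,0],[1,0,0,0.001,0,0,0]]';python3 -m jog '[[1,0,0,0.001,0,0,0],[1,0,0,0.0,0,0,0]]'
```

```text
clock: 5.25
eef_pos: [0.4341, -0.1934, 0.0937]
orientation: [-0.0, 0.705, 0.709, -0.0]
ft_force: [-0.1, -0.3, -0.4]
opening: -0.0
clock: 5.45
eef_pos: [0.434, -0.1933, 0.0917]
orientation: [-0.0, 0.705, 0.709, -0.0]
ft_force: [0.3, 0.2, -0.1]
opening: 0.0
clock: 5.65
eef_pos: [0.434, -0.1933, 0.0906]
orientation: [-0.0, 0.705, 0.709, -0.0]
ft_force: [-1.0, -0.1, 0.2]
opening: -0.0001
```

```bash
python3 - <<'E'
from h import *
from plant import camera,status
im=camera("scene");crop(im,235,190,60,45,13,"pics/s4.png")
for X in [(.389,-.193,.122),(.434,-.193,.122),(.434,-.193,.0905),(.4335,-.193,.083),(.389,-.193,.0905),(.4335,-.193,.05)]:
    print(X,((proj("scene",X)-[235,190])*13+6).round())
E
```

```text
(0.389, -0.193, 0.122) [385. 213.]
(0.434, -0.193, 0.122) [412. 361.]
(0.434, -0.193, 0.0905) [425. 446.]
(0.4335, -0.193, 0.083) [428. 464.]
(0.389, -0.193, 0.0905) [398. 299.]
(0.4335, -0.193, 0.05) [441. 549.]
```

View pics/s4.png

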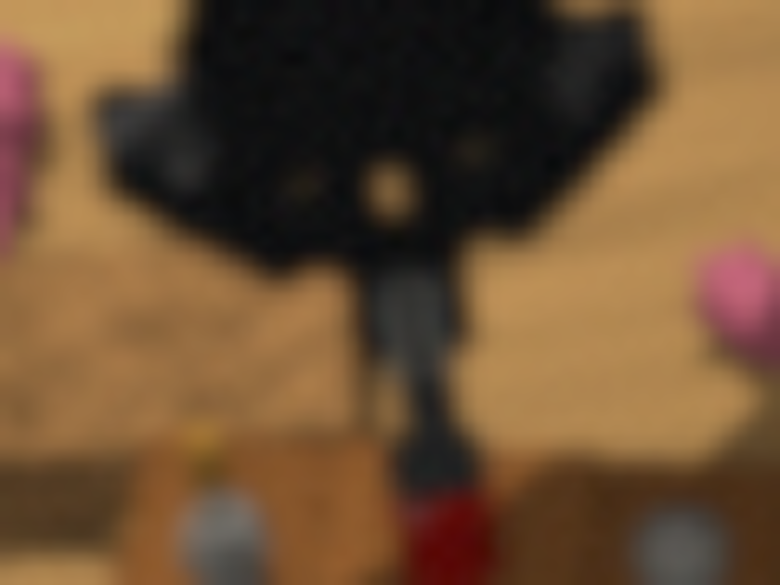

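```bash
python3 -m jog '[[1,0,0,0.0015,0,0,0],[1,0,0,0.0015,0,0,0]]'; python3 -m jog '[[1,0,0,0.0015,0,0,0],[1,0,0,0.0015,0,0,0]]';python3 -m jog '[[1,0,0,0.001,0,0,0],[1,0,0,0.001,0,0,0]]'
```

```text
clock: 5.9
eef_pos: [0.4343, -0.1935, 0.0879]
orientation: [0.0, 0.705, 0.709, 0.0]
ft_force: [-0.9, 1.4, 3.6]
opening: -0.0002
clock: 6.1
eef_pos: [0.4344, -0.1935, 0.0849]
orientation: [0.0, 0.705, 0.709, 0.0]
ft_force: [-0.8, -0.4, 6.1]
opening: 0.0001
clock: 6.3
eef_pos: [0.4344, -0.1935, 0.083]
orientation: [0.0, 0.705, 0.709, 0.0]
ft_force: [-0.3, 0.5, 7.4]
opening: 0.0002
```

Contact came at a reported z of about 0.0877 against the true 0.122, so the fingertips are about 34 mm behind the reported TCP. I'll check the lateral offset in a picture.

```bash
python3 -m jog '[[1,0,0,-0.003,0,0,0],[1,0,0,-0.002,0,0,0]]'; python3 - <<'E'
from h import *
from plant import camera,status
im=camera("scene");crop(im,235,190,60,45,13,"pics/s5.png")
z=status.sense()["eef_pos"];print(z,status.sense()["ft_force"])
for x in (.424,.434,.444): print(x,((proj("scene",(x,-.1935,z[2]+.034))-[235,190])*13+6).round(),((proj("scene",(x,-.1935+.011,z[2]+.034))-[235,190])*13+6).round())
E
```

```text
clock: 6.5
eef_pos: [0.4343, -0.1935, 0.088]
orientation: [0.0, 0.705, 0.709, 0.0]
ft_force: [-0.1, -0.1, 3.2]
opening: -0.0003
[ 0.43438849 -0.19353771  0.08821733] [-0.21433122 -0.28011038  4.77180645]
0.424 [404. 327.] [451. 319.]
0.434 [410. 361.] [458. 352.]
0.444 [416. 394.] [464. 386.]
```

View pics/s5.png

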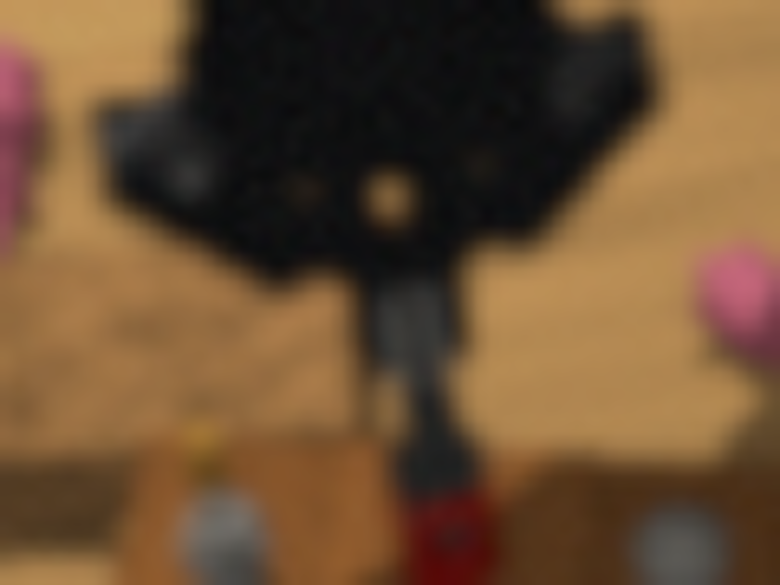

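Laterally it agrees within about 4 mm, so the offset lies along the tool's z. I'll back up, open, go down to the right depth and grip.

```bash
python3 -m jog '[[1,0,0,-0.03,0,0,0],[0,0,0,0,0,0,0],[0,0,0,0,0,0,0],[0,0,0,0,0,0,0],[0,0,0,0,0,0,0],[0,0,0,0,0,0,0]]'; python3 -m jog '[[0,0,0,0.02,0,0,0],[0,0,0,0.02,0,0,0],[0,0,0,0.016,0,0,0],[0,0,0,0,0,0,0],[0,0,0,0,0,0,0]]';  python3 - <<'E'
from h import *
from plant import camera,status
im=camera("scene");crop(im,220,170,100,75,8,"pics/s6.png")
E
```

```text
clock: 7.15
eef_pos: [0.4336, -0.1933, 0.1172]
orientation: [-0.0, 0.705, 0.709, -0.0]
ft_force: [-1.2, -0.8, 0.9]
opening: 0.0724
clock: 7.65
eef_pos: [0.4337, -0.1937, 0.0617]
orientation: [-0.0, 0.705, 0.709, -0.0]
ft_force: [0.3, -0.4, -0.0]
opening: 0.0856
```

View pics/s6.png

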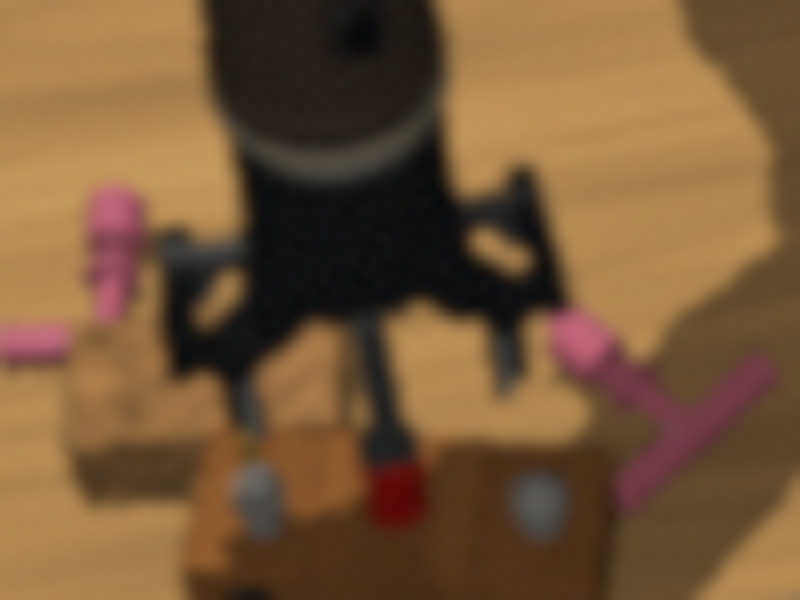

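```bash
python3 -m jog '[[0.5,0,0,0,0,0,0],[1,0,0,0,0,0,0],[1,0,0,0,0,0,0],[1,0,0,0,0,0,0],[1,0,0,0,0,0,0],[1,0,0,0,0,0,0],[1,0,0,0,0,0,0]]' 90; python3 - <<'E'
from h import *
from plant import status,camera
im=camera("scene");crop(im,220,170,100,75,8,"pics/s7.png")
E
```

```text
clock: 8.4
eef_pos: [0.4342, -0.1933, 0.0619]
orientation: [0.0, 0.705, 0.709, 0.0]
ft_force: [0.0, 0.6, 3.4]
opening: 0.0126
```

View pics/s7.png

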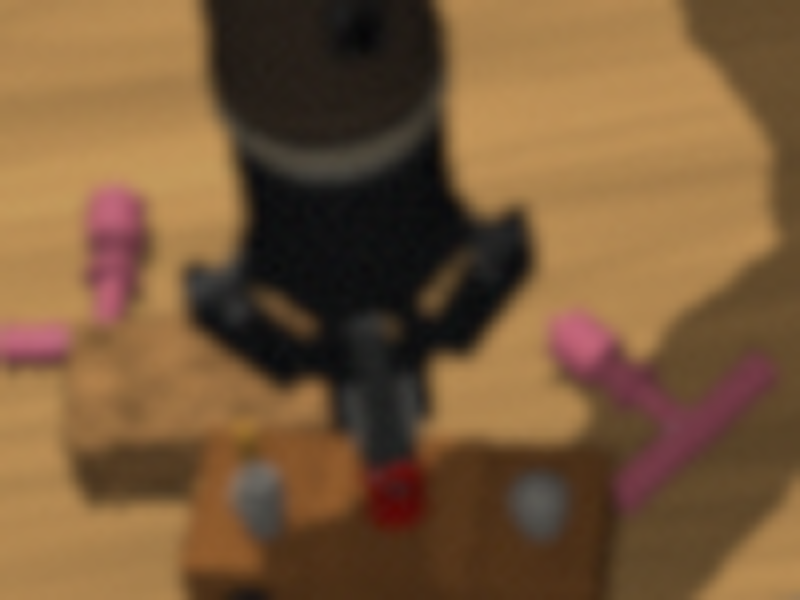

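```bash
python3 -m jog '[[1,0,0,-0.01,0,0,0],[1,0,0,-0.015,0,0,0],[1,0,0,-0.02,0,0,0],[1,0,0,0,0,0,0],[1,0,0,0,0,0,0],[1,0,0,-0.035,0,0,0],[1,0,0,-0.04,0,0,0],[1,0,0,-0.04,0,0,0],[1,0,0,-0.04,0,0,0],[1,0,0,-0.04,0,0,0],[1,0,0,-0.03,0,0,0],[1,0,0,0,0,0,0]]' ; python3 - <<'E'
from h import *
from plant import status,camera
print(status.sense()["q"].round(3))
im=camera("scene");crop(im,230,130,100,75,8,"pics/s8.png")
P=status.sense()["eef_pos"];print([((proj("scene",P+[0,0,d])-[230,130])*8+4).round() for d in (-.025,-.012,.053)])
E
```

```text
clock: 9.65
eef_pos: [0.4356, -0.1939, 0.3345]
orientation: [0.002, 0.705, 0.709, 0.002]
ft_force: [0.4, -1.0, -3.4]
opening: 0.0123
[-0.435  0.032  0.793  1.771 -0.025  1.344  1.94 ]
[array([240., 357.]), array([236., 330.]), array([214., 188.])]
```

View pics/s8.png

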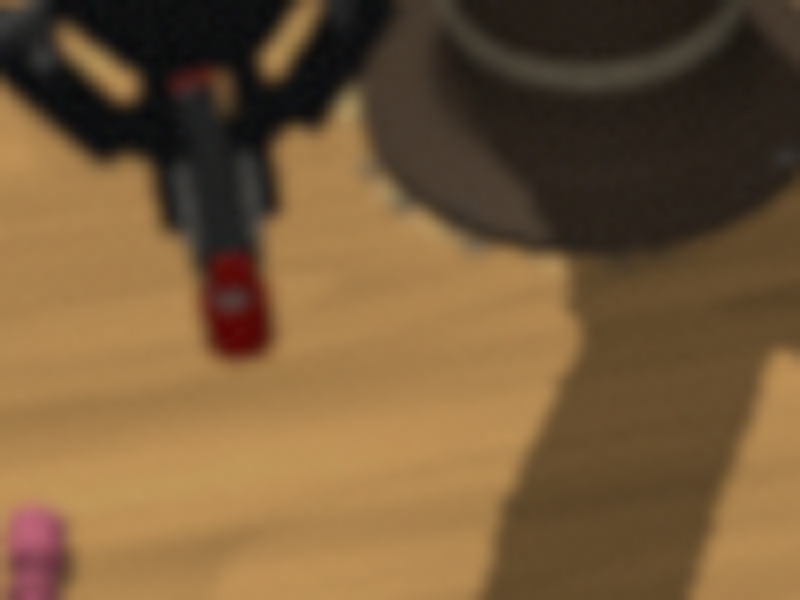

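The key is clear of the block and held upright. Now I'll carry it over to the socket.

```bash
python3 -m jog '[[1,0.015,0.01,0,0,0,0],[1,0.026,0.0195,0,0,0,0],[1,0.026,0.0195,0,0,0,0],[1,0.026,0.0195,0,0,0,0],[1,0.026,0.0195,0,0,0,0],[1,0.026,0.0195,0,0,0,0],[1,0.026,0.0195,0,0,0,0],[1,0.026,0.0195,0,0,0,0],[1,0.026,0.0195,0,0,0,0],[1,0.026,0.0195,0,0,0,0],[1,0.026,0.0195,0,0,0,0],[1,0,0,0,0,0,0]]' ; python3 -m jog '[[1,0,0,0,0,0,0],[1,0,0,0,0,0,0]]';python3 - <<'E'
from h import *
from plant import status,camera
s=status.sense();print(s["q"].round(3),s["eef_pos"],s["orientation"])
im=camera("scene");crop(im,320,150,120,90,6,"pics/s9.png")
im=camera("top");crop(im,240,90,100,75,8,"pics/t9.png")
P=status.sense()["eef_pos"];print([((proj("scene",P+[0,0,d])-[320,150])*6+4).round() for d in (-.025,-.012,.053)])
E
```

```text
clock: 10.9
eef_pos: [0.6379, 0.0886, 0.3269]
orientation: [-0.002, 0.703, 0.712, -0.002]
ft_force: [0.6, 1.2, -3.5]
opening: 0.0124
clock: 11.1
eef_pos: [0.6366, 0.0814, 0.3302]
orientation: [-0.0, 0.706, 0.709, -0.001]
ft_force: [-1.0, -0.6, -2.4]
opening: 0.0126
[-0.629  0.409  0.636  1.382 -0.24   1.431  1.577] [0.6366096  0.08143929 0.33018647] [-4.35145156e-04  7.05523531e-01  7.08685149e-01 -1.31041967e-03]
[array([368., 389.]), array([371., 369.]), array([385., 264.])]
```

View pics/s9.png

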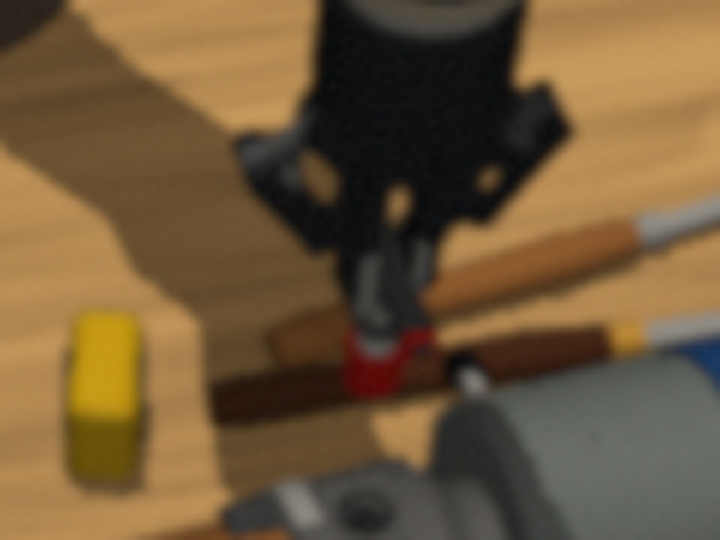

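View pics/t9.png

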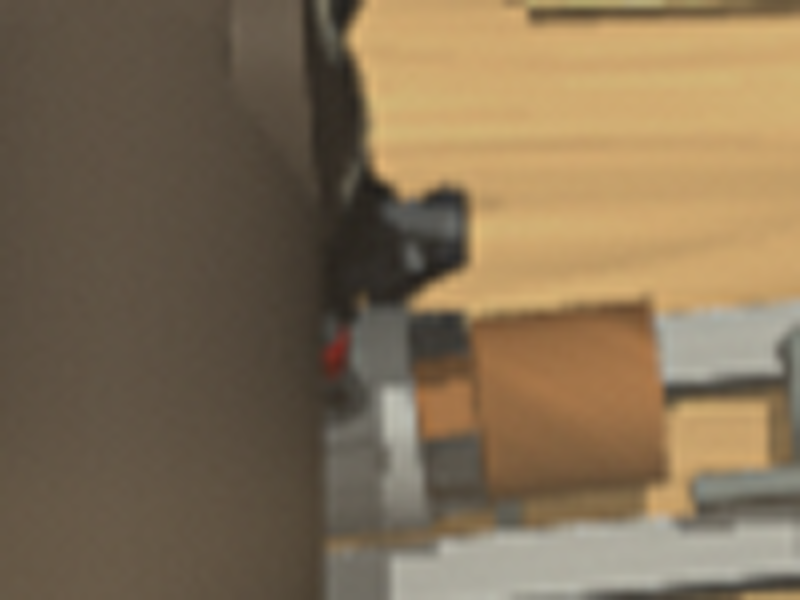

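```bash
python3 -m jog '[[1,0.0036,0.0067,0.01,0,0,0],[1,0,0,0.02,0,0,0],[1,0,0,0.02,0,0,0],[1,0,0,0.012,0,0,0],[1,0,0,0,0,0,0],[1,0,0,0,0,0,0],[1,0,0,0,0,0,0]]' ;python3 - <<'E'
from h import *
from plant import status,camera
s=status.sense();print(s["q"].round(3),s["eef_pos"],s["orientation"])
im=camera("scene");crop(im,350,190,60,45,13,"pics/s10.png")
P=s["eef_pos"];print([((proj("scene",X)-[350,190])*13+6).round() for X in (P+[0,0,-.025],P+[0,0,-.017],P+[0,0,.053],P+[.045,0,.053],(.6428,.0855,.226))])
E
```

```text
clock: 11.9
eef_pos: [0.6447, 0.0865, 0.2709]
orientation: [0.0, 0.705, 0.709, 0.001]
ft_force: [-0.3, -0.3, -2.2]
opening: 0.0124
[-0.624  0.45   0.619  1.462 -0.264  1.312  1.593] [0.64465254 0.08645545 0.27091223] [4.85524691e-04 7.04961966e-01 7.09244552e-01 7.45351917e-04]
[array([415., 539.]), array([419., 514.]), array([451., 289.]), array([524., 475.]), array([399., 593.])]
```

View pics/s10.png

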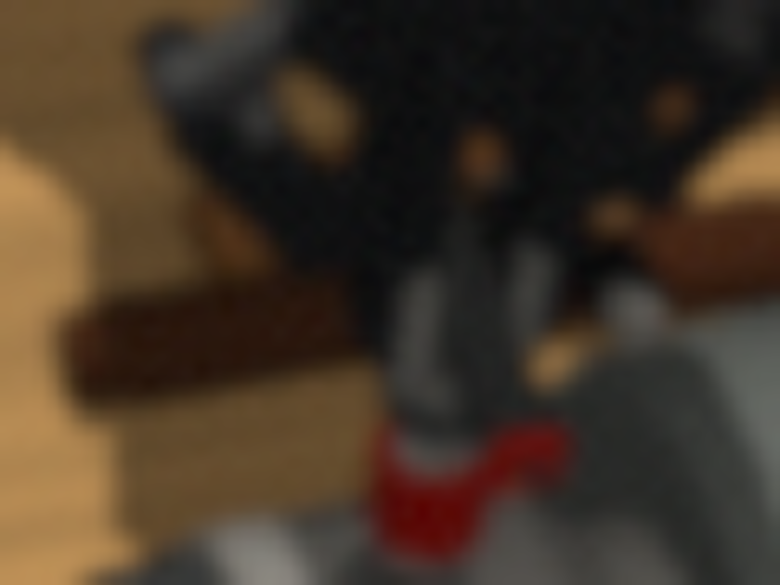

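```bash
python3 - <<'E'
from h import *
im=cv2.imread("pics/s10.png")
h=cv2.cvtColor(im,cv2.COLOR_BGR2HSV);m=(((h[...,0]<6)|(h[...,0]>172))&(h[...,1]>150)&(h[...,2]>60)).astype(np.uint8)
for r in range(400,580,15):
    x=np.where(m[r])[0]; 
    if len(x):print(r,x.min(),x.max())
c=np.where(m[:,430])[0];print(c.min(),c.max())
P=np.array([.6447,.0865,.2709]);a=np.linspace(0,6.28,40)
for z in (-.017,-.007,):
    q=np.array([(proj("scene",P+[.012*np.cos(t),.012*np.sin(t),z])-[350,190])*13+6 for t in a]);print(z,q.min(0),q.max(0))
E
```

```text
430 506 560
445 382 567
460 381 563
475 380 552
490 376 503
505 370 484
520 377 478
535 382 473
550 398 459
481 557
-0.017 [357.59581751 465.98918886] [480.28072961 563.68109759]
-0.007 [361.64280768 434.85013785] [485.09844686 532.75109549]
```

```bash
python3 -m jog '[[1,-0.0018,-0.001,0.005,0,0,0],[1,0,0,0.006,0,0,0],[1,0,0,0.005,0,0,0],[1,0,0,0,0,0,0],[1,0,0,0,0,0,0]]'; python3 -m jog '[[1,0,0,0.002,0,0,0],[1,0,0,0.002,0,0,0],[1,0,0,0,0,0,0]]'; python3 - <<'E'
from h import *
from plant import status,camera
im=camera("scene");crop(im,350,195,60,45,13,"pics/s11.png")
E
```

```text
clock: 12.45
eef_pos: [0.6429, 0.0848, 0.2536]
orientation: [-0.0, 0.705, 0.709, -0.0]
ft_force: [0.4, 1.4, -2.0]
opening: 0.0123
clock: 12.75
eef_pos: [0.6429, 0.0848, 0.2495]
orientation: [-0.0, 0.705, 0.709, -0.0]
ft_force: [0.4, 0.2, -2.1]
opening: 0.0124
```

View pics/s11.png

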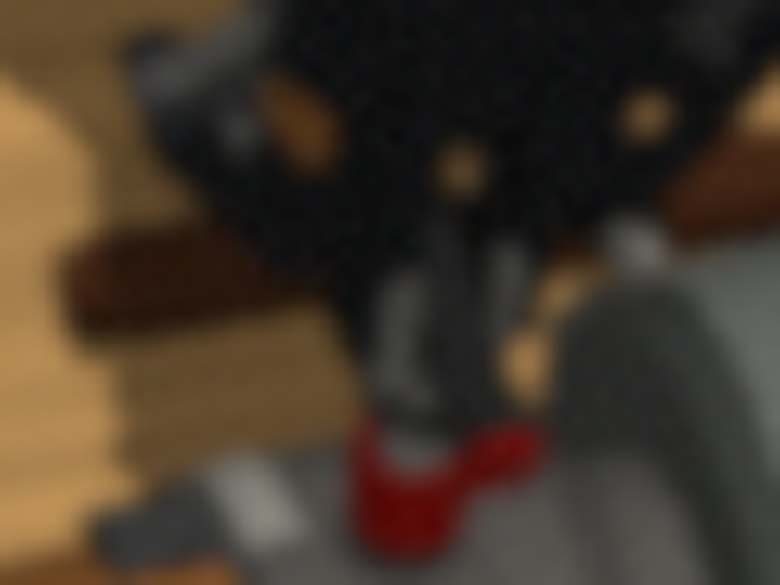

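```bash
for i in 1; do python3 -m jog '[[1,0,0,0.0015,0,0,0],[1,0,0,0.0015,0,0,0],[1,0,0,0,0,0,0]]'; done; python3 -m jog '[[1,0,0,0.001,0,0,0],[1,0,0,0.001,0,0,0],[1,0,0,0,0,0,0]]'
```

```text
clock: 13.1
eef_pos: [0.6431, 0.0846, 0.2468]
orientation: [0.0, 0.705, 0.709, 0.0]
ft_force: [0.4, -0.2, -2.3]
opening: 0.0123
clock: 13.4
eef_pos: [0.6435, 0.0847, 0.2461]
orientation: [0.0, 0.705, 0.709, 0.001]
ft_force: [-2.1, -0.2, 6.5]
opening: 0.0124
```

Contact came at about 4.5 mm depth, as expected for an unmeshed square. I'll press lightly and turn clockwise to search.

```bash
J='python3 -m jog'; python3 -m jog '[[1,0,-0.0005,0.001,0,0,0.07],[1,0,0,0,0,0,0.07],[1,0,0,0,0,0,0.07]]'; python3 -m jog '[[1,0,0,0,0,0,0.07],[1,0,0,0,0,0,0.07],[1,0,0,0,0,0,0]]'
```

```text
clock: 13.7
eef_pos: [0.6433, 0.0847, 0.2457]
orientation: [0.0, 0.776, 0.63, 0.001]
ft_force: [-1.9, -0.6, 7.6]
opening: 0.0123
clock: 14.0
eef_pos: [0.6431, 0.0848, 0.2451]
orientation: [0.0, 0.818, 0.575, 0.001]
ft_force: [-2.5, -0.1, 7.0]
opening: 0.0125
```

```bash
python3 -m jog '[[1,0,0,0,0,0,0.07],[1,0,0,0,0,0,0.07]]'; python3 -m jog '[[1,0,0,0.001,0,0,0.07],[1,0,0,0,0,0,0.07]]';python3 -m jog '[[1,0,0,0,0,0,0.07],[1,0,0,0,0,0,0.07]]'
```

```text
clock: 14.2
eef_pos: [0.6429, 0.0847, 0.2444]
orientation: [0.0, 0.857, 0.516, 0.001]
ft_force: [-0.4, -0.8, 0.3]
opening: 0.0124
clock: 14.4
eef_pos: [0.643, 0.0848, 0.2435]
orientation: [0.0, 0.891, 0.455, 0.001]
ft_force: [-0.5, 0.4, 3.3]
opening: 0.0124
clock: 14.6
eef_pos: [0.6431, 0.0848, 0.2436]
orientation: [0.0, 0.92, 0.391, 0.001]
ft_force: [-0.3, -0.9, 2.8]
opening: 0.0125
```

```bash
python3 -m jog '[[1,0,0,0.0015,0,0,0],[1,0,0,0.0015,0,0,0],[1,0,0,0,0,0,0]]'; python3 -c "
from plant import status;print(status.sense()['wrist_torque'])"
```

```text
clock: 14.9
eef_pos: [0.6431, 0.0849, 0.2402]
orientation: [0.0, 0.919, 0.393, 0.001]
ft_force: [1.2, 0.1, 5.4]
opening: 0.0125
[ 0.05379943 -0.21632583  0.00330848]
```

It's meshed: the travel is on the spring, 3.3 mm with only about 2 N added. I'll push home.

```bash
python3 -m jog '[[1,0,0,0.002,0,0,0],[1,0,0,0.002,0,0,0],[1,0,0,0.001,0,0,0],[1,0,0,0,0,0,0]]'; python3 -m jog '[[1,0,0,0.001,0,0,0],[1,0,0,0.001,0,0,0],[1,0,0,0,0,0,0]]' ; python3 -m jog '[[1,0,0,0.001,0,0,0],[1,0,0,0.001,0,0,0],[1,0,0,0,0,0,0]]' 
```

```text
clock: 15.3
eef_pos: [0.6432, 0.0848, 0.2357]
orientation: [0.0, 0.919, 0.393, 0.001]
ft_force: [0.4, 0.2, 9.5]
opening: 0.0129
clock: 15.6
eef_pos: [0.6432, 0.0848, 0.2339]
orientation: [0.0, 0.919, 0.393, 0.001]
ft_force: [-0.7, 0.6, 9.8]
opening: 0.0127
clock: 15.9
eef_pos: [0.6436, 0.0847, 0.2334]
orientation: [-0.0, 0.919, 0.393, 0.002]
ft_force: [-2.8, 1.7, 17.9]
opening: 0.0122
```

The key is home: hard stop at z ≈ 0.2335, exactly 10 mm below collar contact, with force rising to 18 N. Now I'll turn clockwise.

```bash
python3 -m jog '[[1,0,0,0.0005,0,0,0.08],[1,0,0,0,0,0,0.08],[1,0,0,0,0,0,0.08],[1,0,0,0,0,0,0]]' 120; python3 -c "
from plant import status;print(status.sense()['wrist_torque'])";  python3 -m jog '[[1,0,0,0,0,0,0.08],[1,0,0,0,0,0,0.08],[1,0,0,0,0,0,0]]'; python3 -c "
from plant import status;print(status.sense()['wrist_torque'],status.sense()['q'])"
```

```text
clock: 16.3
eef_pos: [0.6438, 0.085, 0.2334]
orientation: [-0.0, 0.96, 0.279, 0.002]
ft_force: [-4.4, 0.2, 21.5]
opening: 0.0118
[0.29422308 1.04991667 0.09728001]
clock: 16.6
eef_pos: [0.6438, 0.085, 0.2335]
orientation: [-0.001, 0.979, 0.202, 0.002]
ft_force: [-2.8, 1.8, 21.8]
opening: 0.0121
[0.26564049 1.08413701 0.04049021] [-0.78215459  0.54222303  0.89107416  1.53213585 -0.4355854   1.27207944
  0.57311635]
```

```bash
T='from plant import status;s=status.sense();print(s["wrist_torque"].round(3))'; python3 -m jog '[[1,0,0,0,0,0,0.08],[1,0,0,0,0,0,0.08]]'; python3 -c "$T";  python3 -m jog '[[1,0,0,0,0,0,0.08],[1,0,0,0,0,0,0.08]]'; python3 -c "$T"; python3 -m jog '[[1,0,0,0,0,0,0.08],[1,0,0,0,0,0,0.08]]'; python3 -c "$T"
```

```text
clock: 16.8
eef_pos: [0.6438, 0.0851, 0.2335]
orientation: [-0.001, 0.992, 0.123, 0.002]
ft_force: [-3.7, 1.4, 20.4]
opening: 0.0121
[0.265 1.024 0.155]
clock: 17.0
eef_pos: [0.6438, 0.0851, 0.2334]
orientation: [-0.001, 0.999, 0.043, 0.002]
ft_force: [-3.9, 1.3, 20.4]
opening: 0.0118
[0.378 0.912 0.201]
clock: 17.2
eef_pos: [0.6439, 0.0851, 0.2335]
orientation: [-0.001, 0.999, -0.037, 0.002]
ft_force: [-3.4, 1.7, 21.0]
opening: 0.012
[0.504 0.887 0.239]
```

```bash
T='from plant import status;s=status.sense();print(s["wrist_torque"].round(3))'; python3 -m jog '[[1,0,0,0,0,0,0.08],[1,0,0,0,0,0,0.08]]'; python3 -c "$T";  python3 -m jog '[[1,0,0,0,0,0,0.08],[1,0,0,0,0,0,0.08]]'; python3 -c "$T"
```

```text
clock: 17.4
eef_pos: [0.6439, 0.0852, 0.2334]
orientation: [-0.001, 0.993, -0.116, 0.002]
ft_force: [-2.7, 1.9, 21.3]
opening: 0.0121
[0.381 0.845 0.508]
clock: 17.6
eef_pos: [0.644, 0.0852, 0.2334]
orientation: [-0.001, 0.981, -0.195, 0.002]
ft_force: [-2.7, 1.5, 21.2]
opening: 0.0122
[0.464 0.723 0.456]
```

```bash
T='from plant import status;s=status.sense();print(s["wrist_torque"].round(3))'; python3 -m jog '[[1,0,0,0,0,0,0.08],[1,0,0,0,0,0,0]]'; python3 -c "$T"
```

```text
clock: 17.8
eef_pos: [0.644, 0.0852, 0.2334]
orientation: [-0.001, 0.972, -0.234, 0.002]
ft_force: [-3.5, 2.0, 22.7]
opening: 0.012
[0.53  0.84  0.354]
```

```bash
python3 - <<'E'
from h import *
from plant import status,camera
im=camera("scene");crop(im,345,185,60,45,13,"pics/s12.png")
im=camera("top");crop(im,240,90,100,75,8,"pics/t12.png")
s=status.sense();print(s["q"].round(2))
P=s["eef_pos"]
for yaw in (-117,63,-90,90,-100,80):
    a=np.radians(yaw);X=P+[.045*np.cos(a),.045*np.sin(a),.053];print(yaw,((proj("scene",X)-[345,185])*13+6).round(),((proj("top",X)-[240,90])*8+4).round())
E
```

```text
[-0.88  0.64  1.11  1.54 -0.58  1.33 -0.18]
-117 [261. 431.] [424. 402.]
63 [724. 521.] [211. 303.]
-90 [265. 517.] [436. 348.]
90 [714. 435.] [199. 356.]
-100 [257. 485.] [434. 369.]
80 [724. 467.] [201. 336.]
```

View pics/s12.png

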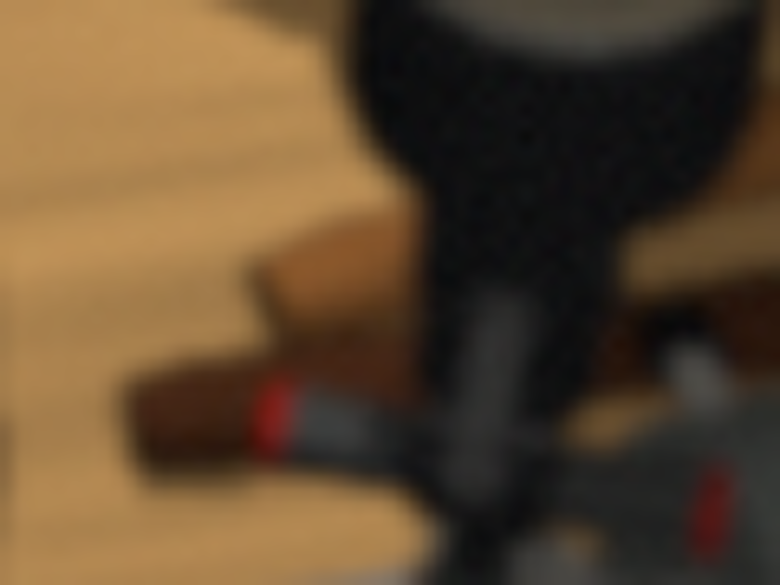

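View pics/t12.png

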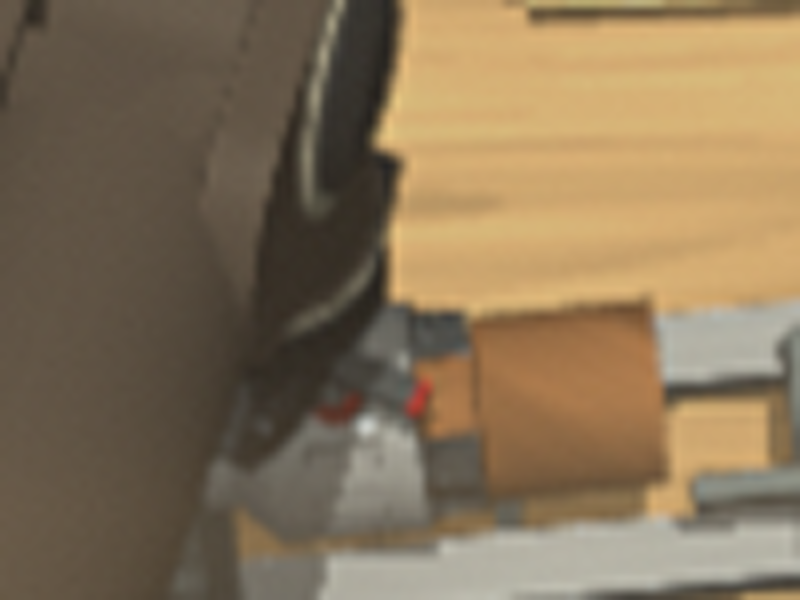

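The bar in both pictures lies at about -117°, the same as the tool, so there's no slip in the grip. I'll go on until the torque clearly rises.

```bash
T='from plant import status;s=status.sense();print(s["wrist_torque"].round(3),s["joint_torque"].round(2))'; python3 -c "$T"; python3 -m jog '[[1,0,0,0,0,0,0.06],[1,0,0,0,0,0,0]]'; python3 -c "$T"; python3 -m jog '[[1,0,0,0,0,0,0.06],[1,0,0,0,0,0,0]]'; python3 -c "$T"; python3 -m jog '[[1,0,0,0,0,0,0.06],[1,0,0,0,0,0,0]]'; python3 -c "$T"
```

```text
[0.501 0.768 0.254] [  1.74 -45.06  14.44 -19.79   0.35  -1.3   -0.34]
clock: 18.1
eef_pos: [0.6441, 0.0851, 0.2334]
orientation: [-0.001, 0.965, -0.263, 0.002]
ft_force: [-2.5, 1.8, 22.2]
opening: 0.0116
[0.595 0.67  0.148] [  1.79 -45.05  14.69 -19.55   0.34  -1.28  -0.77]
clock: 18.3
eef_pos: [0.6441, 0.0851, 0.2335]
orientation: [-0.002, 0.956, -0.292, 0.002]
ft_force: [-3.4, 2.7, 20.9]
opening: 0.012
[0.602 0.716 0.146] [  1.78 -45.12  14.88 -19.39   0.36  -1.25  -0.74]
clock: 18.5
eef_pos: [0.6441, 0.0851, 0.2334]
orientation: [-0.002, 0.947, -0.32, 0.002]
ft_force: [-2.6, 1.7, 22.3]
opening: 0.012
[0.602 0.695 0.067] [  1.72 -45.23  15.04 -19.23   0.42  -1.2   -0.64]
```

```bash
python3 - <<'E'
from h import *
from plant import status,camera
im=camera("scene");s=status.sense();cv2.imwrite("pics/s13f.png",im[:,:,::-1]);crop(im,345,185,60,45,13,"pics/s13.png")
crop(camera("top"),240,90,100,75,8,"pics/t13.png")
def ends(im):
    h=cv2.cvtColor(im,cv2.COLOR_RGB2HSV).astype(int);w=np.where(((h[...,0]<6)|(h[...,0]>174))&(h[...,1]>120),h[...,2],0)
    for (x0,x1) in((355,375),(393,410)):
        b=w[205:235,x0:x1];m=b>60;y,x=np.where(m);print(len(x),np.average(x,weights=b[m])+x0,np.average(y,weights=b[m])+205); yield np.array([np.average(x,weights=b[m])+x0,np.average(y,weights=b[m])+205])
print("yaw tool",np.degrees(2*np.arctan2(s["orientation"][2],s["orientation"][1])))
for z in(.2865,.289):
    e=[onz("scene",p,z) for p in ends(im)];d=e[1]-e[0];print(e,np.linalg.norm(d),np.degrees(np.arctan2(d[1],d[0])))
E
```

```text
yaw tool -37.314378809911304
17 366.451724137931 214.33218390804598
18 398.5023622047244 226.15984251968504
[array([0.6143151 , 0.05257352, 0.2865    ]), array([0.66811048, 0.11958331, 0.2865    ])] 0.08593168722719509 51.24254352986444
17 366.451724137931 214.33218390804598
18 398.5023622047244 226.15984251968504
[array([0.61622283, 0.05186889, 0.289     ]), array([0.66987597, 0.1187015 , 0.289     ])] 0.08570447451883495 51.242543529864484
```

View pics/s13.png

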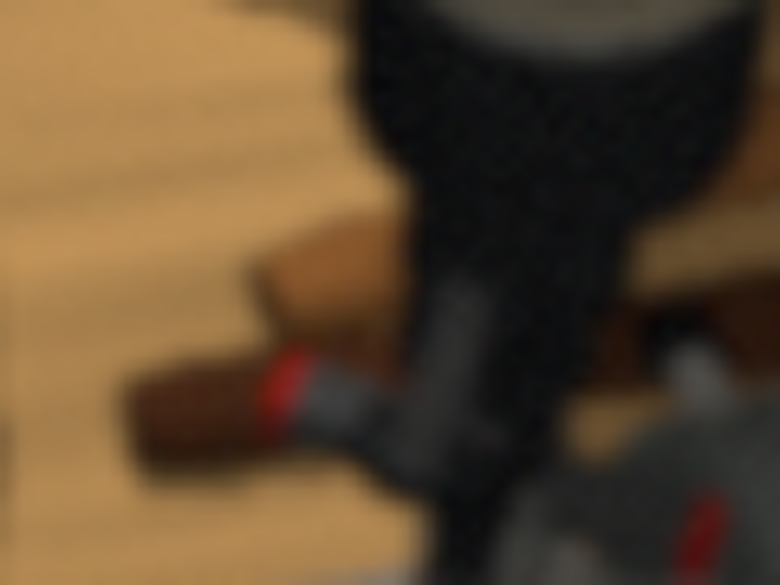

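View pics/t13.png

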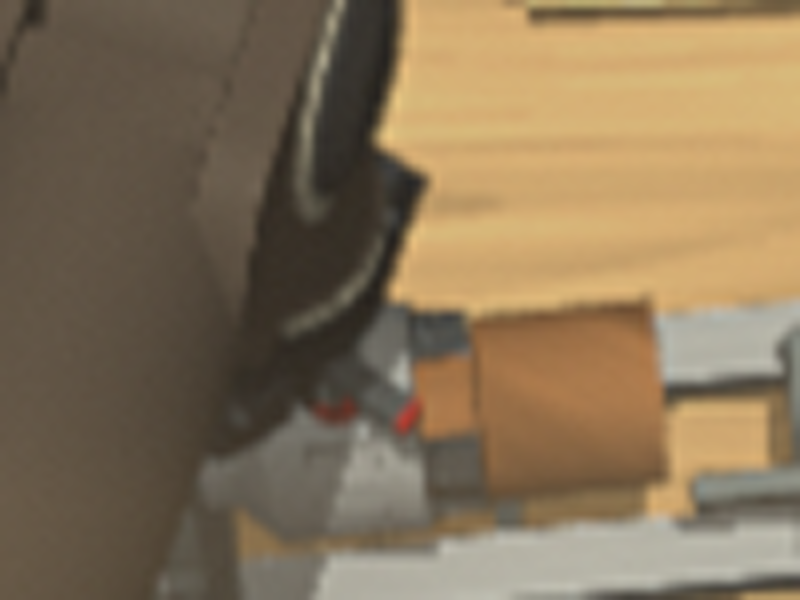

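The bar still follows the tool, at 51–53° against an expected 52.7°. The torque reading is noisy, so I'll average it before judging whether the stop has been reached.

```bash
cat > tq.py <<'E'
from plant import status,camera
import numpy as np
w=[];f=[];j=[]
for i in range(5):
    camera("top");s=status.sense();w.append(s["wrist_torque"]);f.append(s["ft_force"]);j.append(s["joint_torque"][6])
print("Tz",np.round(np.array(w)[:,2],3),"mean",np.mean(w,0).round(3),"F",np.mean(f,0).round(1),"j7",np.mean(j).round(3),"z",s["eef_pos"].round(4),"yaw",round(np.degrees(2*np.arctan2(s["orientation"][2],s["orientation"][1])),2))
E
python3 tq.py; python3 -m jog '[[1,0,0,0,0,0,0.1],[1,0,0,0,0,0,0.1]]'; python3 tq.py
```

```text
Tz [0.049 0.024 0.112 0.048 0.016] mean [0.531 0.606 0.05 ] F [-2.3  2.1 21.3] j7 -0.067 z [0.6442 0.0851 0.2335] yaw -37.29
clock: 19.05
eef_pos: [0.6442, 0.085, 0.2335]
orientation: [-0.002, 0.91, -0.414, 0.002]
ft_force: [-1.0, 1.8, 20.1]
opening: 0.0118
Tz [-0.177 -0.242 -0.186 -0.186 -0.232] mean [ 0.608  0.623 -0.205] F [-2.1  2.2 22.1] j7 0.027 z [0.6442 0.085  0.2335] yaw -48.78
```

Tz has gone from positive to negative. That looks like the square being forced past the socket's flats against the stop, with the stop engaged near yaw 0 to -10°. In that case the next flat seats about 90° further clockwise, so I'll continue in small steps with averaged torque.

```bash
python3 -m jog '[[1,0,0,0,0,0,0.09],[1,0,0,0,0,0,0.0]]'|head -1; python3 tq.py;python3 -m jog '[[1,0,0,0,0,0,0.09],[1,0,0,0,0,0,0.0]]'|head -1; python3 tq.py;python3 -m jog '[[1,0,0,0,0,0,0.09],[1,0,0,0,0,0,0.0]]'|head -1; python3 tq.py
```

```text
clock: 19.5
Tz [-0.173 -0.09  -0.169 -0.08  -0.118] mean [ 0.628  0.526 -0.126] F [-2.   2.3 21.4] j7 0.042 z [0.6442 0.085  0.2334] yaw -53.92
clock: 19.95
Tz [-0.12  -0.118 -0.136 -0.117 -0.148] mean [ 0.63   0.473 -0.128] F [-1.6  2.8 21.3] j7 0.038 z [0.6442 0.085  0.2334] yaw -59.08
clock: 20.4
Tz [-0.127 -0.147 -0.134 -0.161 -0.129] mean [ 0.607  0.412 -0.14 ] F [-0.9  2.6 21.1] j7 0.048 z [0.6443 0.0849 0.2335] yaw -64.24
```

```bash
python3 - <<'E'
from h import *
from plant import status,camera
im=camera("scene");s=status.sense();crop(im,345,185,60,45,13,"pics/s14.png")
crop(camera("top"),240,90,100,75,8,"pics/t14.png")
P=s["eef_pos"]
for yaw in (26,-154,51,-129):
    a=np.radians(yaw);X=P+[.045*np.cos(a)-.002,.045*np.sin(a),.053];print(yaw,((proj("scene",X)-[345,185])*13+6).round(),((proj("top",X)-[240,90])*8+4).round())
E
```

```text
26 [651. 615.] [264. 254.]
-154 [330. 328.] [372. 460.]
51 [707. 551.] [225. 287.]
-129 [271. 388.] [412. 427.]
```

View pics/s14.png

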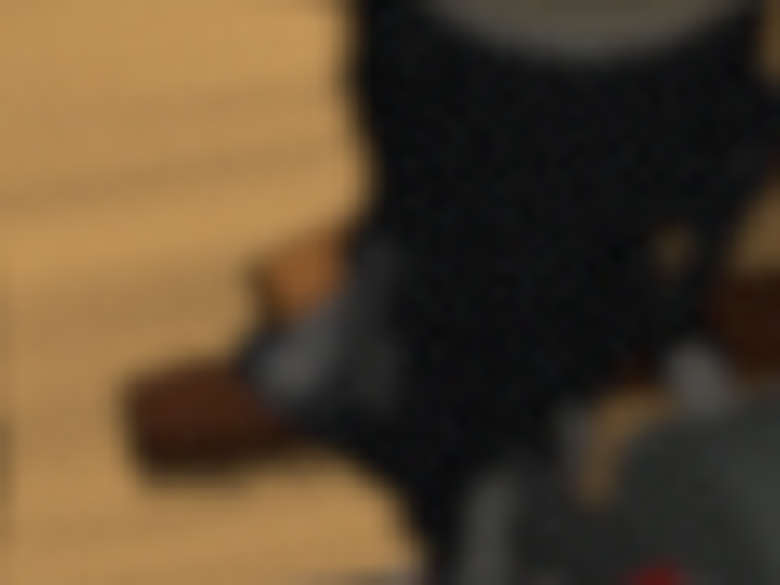

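View pics/t14.png

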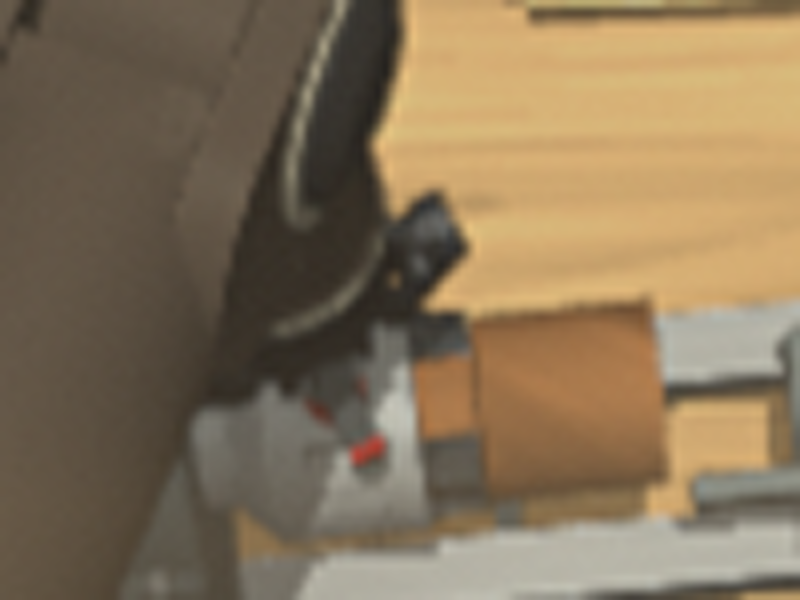

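```bash
T='from plant import status;import numpy as np;s=status.sense();print(s["wrist_torque"].round(3),s["joint_torque"][6].round(2),np.degrees(2*np.arctan2(s["orientation"][2],s["orientation"][1])).round(1))'; for i in 1; do python3 -m jog '[[1,0,0,0,0,0,0.04]]' |head -1; python3 -c "$T"; python3 -m jog '[[1,0,0,0,0,0,0.04]]' |head -1; python3 -c "$T"; python3 -m jog '[[1,0,0,0,0,0,0.04]]' |head -1; python3 -c "$T"; python3 -m jog '[[1,0,0,0,0,0,0.04]]' |head -1; python3 -c "$T";python3 -m jog '[[1,0,0,0,0,0,0.04]]' |head -1; python3 -c "$T"; done
```

```text
clock: 20.85
[0.498 0.34  0.141] 0.85 -66.5
clock: 20.95
[0.511 0.311 0.076] 0.49 -68.9
clock: 21.05
[0.547 0.252 0.088] 0.46 -71.2
clock: 21.15
[0.441 0.182 0.092] 0.46 -73.5
clock: 21.25
[0.453 0.162 0.156] 0.46 -75.8
```

```bash
T='from plant import status;import numpy as np;s=status.sense();print(s["wrist_torque"].round(3),s["joint_torque"][6].round(2),np.degrees(2*np.arctan2(s["orientation"][2],s["orientation"][1])).round(1),s["eef_pos"].round(4))'; for i in 1; do python3 -m jog '[[1,0,0,0,0,0,0.04]]' |head -1; python3 -c "$T"; python3 -m jog '[[1,0,0,0,0,0,0.04]]' |head -1; python3 -c "$T"; python3 -m jog '[[1,0,0,0,0,0,0.04]]' |head -1; python3 -c "$T"; python3 -m jog '[[1,0,0,0,0,0,0.04]]' |head -1; python3 -c "$T";python3 -m jog '[[1,0,0,0,0,0,0.04]]' |head -1; python3 -c "$T"; done
```

```text
clock: 21.35
[0.337 0.145 0.149] 0.47 -78.1 [0.6444 0.0846 0.2334]
clock: 21.45
[0.314 0.143 0.135] 0.48 -80.4 [0.6444 0.0845 0.2335]
clock: 21.55
[0.284 0.083 0.084] 0.48 -82.7 [0.6445 0.0844 0.2335]
clock: 21.65
[0.359 0.085 0.1  ] 0.48 -85.0 [0.6445 0.0843 0.2335]
clock: 21.75
[0.329 0.016 0.15 ] 0.46 -87.2 [0.6445 0.0844 0.2335]
```

```bash
cat > t.py <<'E'
from plant import status;import numpy as np
s=status.sense();print(s["wrist_torque"].round(3),s["joint_torque"][6].round(2),np.degrees(2*np.arctan2(s["orientation"][2],s["orientation"][1])).round(1),s["eef_pos"].round(4),s["ft_force"].round(1),s["q"][6].round(2))
E
python3 -m jog '[[1,0,0,0,0,0,0.08]]' |head -1; python3 t.py; python3 -m jog '[[1,0,0,0,0,0,0.08]]' |head -1; python3 t.py; python3 -m jog '[[1,0,0,0,0,0,0.04]]' |head -1; python3 t.py; python3 -m jog '[[1,0,0,0,0,0,0.04]]' |head -1; python3 t.py;python3 -m jog '[[1,0,0,0,0,0,0.04]]' |head -1; python3 t.py
```

```text
clock: 21.85
[0.501 0.123 0.173] 1.51 268.2 [0.6445 0.0846 0.2335] [-0.3  2.5 20.4] -1.15
clock: 21.95
[0.409 0.224 0.356] 0.99 263.5 [0.6444 0.0846 0.2335] [-0.4  0.9 21.3] -1.23
clock: 22.05
[0.439 0.182 0.398] -0.2 261.3 [0.6444 0.0846 0.2335] [-1.7  1.6 21.6] -1.27
clock: 22.15
[0.363 0.101 0.438] 0.16 259.0 [0.6444 0.0846 0.2335] [-0.8  2.2 21.2] -1.3
clock: 22.25
[0.339 0.138 0.48 ] 0.15 256.8 [0.6444 0.0846 0.2335] [-0.4  1.1 21.6] -1.34
```

The torque rises from yaw -92° onward. That is exactly 90° after the first rise, so the pinion stop is engaged again. I'll hold here and average.

```bash
python3 -m jog '[[1,0,0,0,0,0,0],[1,0,0,0,0,0,0]]'; python3 tq.py; python3 t.py; python3 - <<'E'
from h import *
from plant import status,camera
im=camera("scene");s=status.sense();crop(im,345,185,60,45,13,"pics/s15.png")
crop(camera("top"),240,90,100,75,8,"pics/t15.png")
P=s["eef_pos"]
for yaw in (-13,167,-5,175):
    a=np.radians(yaw);X=P+[.045*np.cos(a)-.002,.045*np.sin(a),.053];print(yaw,((proj("scene",X)-[345,185])*13+6).round(),((proj("top",X)-[240,90])*8+4).round())
E
```

```text
clock: 22.45
eef_pos: [0.6444, 0.0846, 0.2335]
orientation: [0.002, -0.621, 0.784, -0.001]
ft_force: [-0.1, 1.2, 21.0]
opening: 0.0119
Tz [0.287 0.32  0.333 0.312 0.354] mean [0.407 0.151 0.321] F [-1.   1.8 21.2] j7 -0.322 z [0.6444 0.0846 0.2335] yaw 256.84
[0.386 0.124 0.354] -0.32 256.8 [0.6444 0.0846 0.2335] [-1.1  1.5 21.2] -1.34
-13 [503. 658.] [343. 243.]
167 [469. 290.] [295. 471.]
-5 [536. 657.] [327. 241.]
175 [438. 291.] [311. 473.]
```

View pics/t15.png

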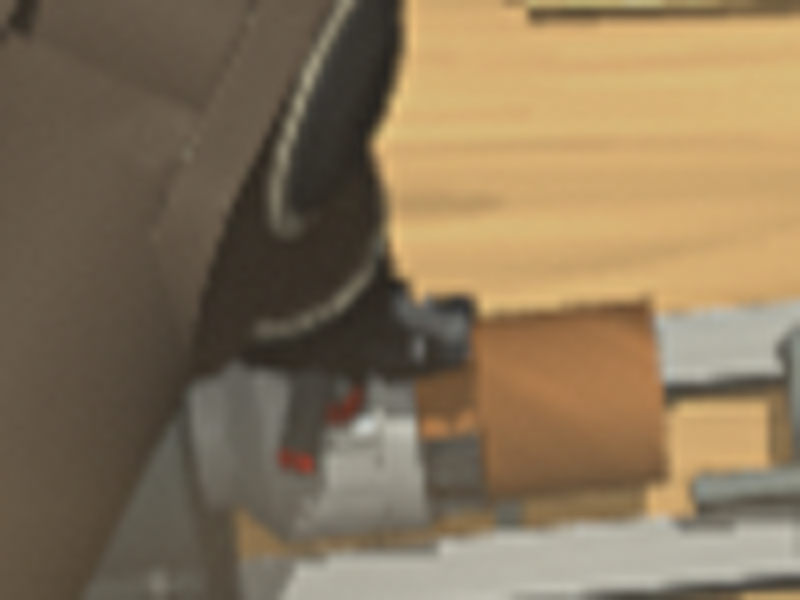

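View pics/s15.png

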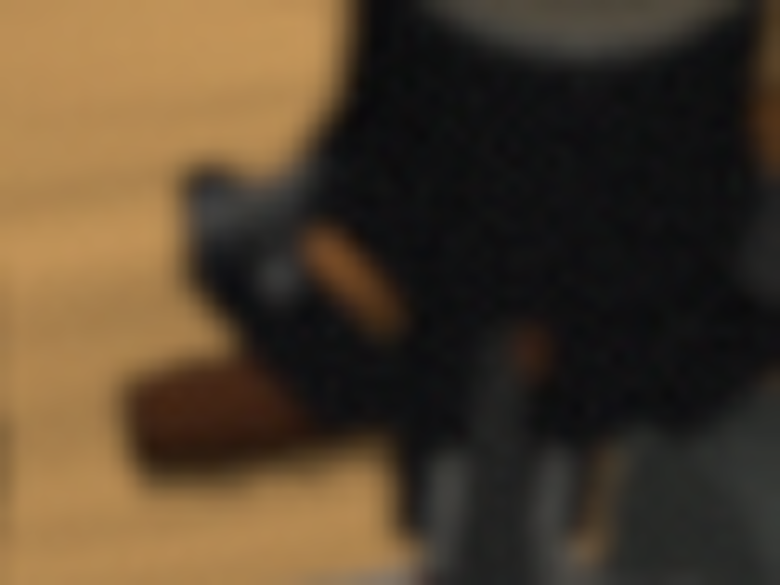

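With the arm still, the static torque holds at 0.32 N m. Friction alone could hold only 0.18, so the pinion is against its stop. The push is 21 N at home depth, with the bar aligned with the jaws and still gripped. I'm handing in.

```bash
python3 -c "
from plant import workorder;print(workorder.close_job())"; python3 t.py
```

```text
the job is handed in; nothing more can be done
None
the job is handed in; nothing more can be done
```

I lifted the key out of the brown block, meshed it in the chuck socket, pushed it home and turned it clockwise to the stop. I handed the job in at about 22.9 s with the key still gripped and pressed.

**Last checks**
- **Depth:** the tool stopped hard 10 mm below where the collar first touched. That puts the tip about 17.5–18 mm inside the socket.
- **Push and grip:** about 21 N downward, with the fingers stopped at about 12 mm on the 14 mm bar at 120 N grip.
- **Stop:** with the arm still, the twisting load held at 0.32 N m. That is more than the pinion's 0.18 N m friction can hold, so I take it to be on its stop. I couldn't read the pinion angle directly.
- **Bystanders:** I didn't measure them again; they looked unmoved in the close-up pictures.

**What disagreed**
- **Fingertip position:** the real fingertips were about 34 mm behind the reported TCP. My first grip closed on air above the bar, so I measured the offset by touching the bar and gripped again.
- **Overturned past the stop:** the load first rose to about 0.5 N m, and I misread it as noise. I kept turning, and the load fell and reversed, which suggests the square slipped one flat in the socket. I went on 90° clockwise until the load rose again and stopped there.
- **Pink keys:** both toppled early in the run, before I went near them.

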